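Load the die tray of a jeweller's bench press

TASK

Pull the press's die tray right out to its stop, slide the loose die block in it up flush against the fixed die block so that no gap is left, and lay every copper blank that is on the bench flat in the die cavity that matches its outline and size. With all of that in place and the tray still out, push the tray fully home with everything still seated, and leave the tools and pots around where they are.

Things in the scene. Friction and masses are not known exactly. Their poses are not given: they have to be found in the camera images.
- tray (a joint): slide of the press's die tray, in m: 0 fully home (pushed in), 0.170 out at its stop; it starts home, within 4 mm. It grows as the tray comes towards the robot along the press's own -x. About 3 N of friction plus 8 N per m/s, no spring or catch: it stays where it is left.
- press: squat grey steel bench press fixed to the bench, 178 mm deep (x), 333 mm wide (y), top plate 115 mm above the bench, a round ram housing (100 mm across, 30 mm high) on top, 30 mm behind its centre. Origin: centre of its underside, at bench height. The tray slides out of its open front, to its -x. The slot above the tray ends at 98 mm.
- tray_handle (a point): middle of the tray's handle, a level dark steel bar 12 mm thick and 120 mm long (along the press's y), 75 mm above the bench, 40 mm in front of the tray's steel front panel (12 mm thick, 333 mm wide, upper edge 94 mm above the bench); moves with the tray; axes as the press's
- cavity_oblong (a point): centre of the mouth (at the die's top) of the rectangular cavity in the fixed die for the oblong, its long side along this point's x; 7 mm deep, straight-sided, 2.5 mm larger than the blank all round, so a seated blank stands 9 mm proud; axes as the press's
- cavity_small_disc (a point): centre of the mouth of the round cavity in the fixed die for the small disc; 7 mm deep, straight-sided, 2.5 mm larger than the blank all round, so a seated blank stands 9 mm proud; axes as the press's
- cavity_bar (a point): centre of the mouth of the narrow rectangular cavity in the fixed die for the bar, its long side along this point's x; 7 mm deep, straight-sided, 2.5 mm larger than the blank all round, so a seated blank stands 9 mm proud; axes as the press's
- fixed_die_edge (a point): middle of the top edge of the fixed die's side that faces the loose die. The fixed die is a grey block 156 mm (x) by 140 mm (y) by 24 mm in the tray's +y half, its top 54 mm above the bench, level with the upper edges of the tray's low steel side and back walls; axes as the press's
- loose_die: loose grey die block, 156 mm (x) by 112 mm (y) by 24 mm, 0.45 kg, lying on the tray's floor with 2 mm play at its front and back, so that it slides only along the press's y (some 4 to 10 N); 19 to 31 mm short of the fixed die (which is on its +y side) at the start. It has a round and a square cavity and a steel grip knob. Origin: centre of its underside, z up, axes as the press's.
- loose_die_edge (a point): middle of the top edge of the loose die's +y side, which is to meet the fixed die's edge
- loose_die_knob (a point): point on the axis of the loose die's upright grip knob (16 mm across, 24 mm high, standing on the die's top near its -y edge), 16 mm above the die's top, which is 70 mm above the bench
- cavity_large_disc (a point): centre of the mouth of the round cavity in the loose die for the large disc; 7 mm deep, straight-sided, 2.5 mm larger than the blank all round, so a seated blank stands 9 mm proud; axes as the loose die's
- cavity_square (a point): centre of the mouth of the square cavity in the loose die for the square, sides along its x and y; 7 mm deep, straight-sided, 2.5 mm larger than the blank all round, so a seated blank stands 9 mm proud; axes as the loose die's
- large_disc: loose solid copper blank, round, 64 mm across, 16 mm thick, lying flat at the start; its origin is the centre of its underside, z up. It belongs in the cavity named for it. Absent in some runs.
- small_disc: loose solid copper blank, round, 50 mm across, 16 mm thick, lying flat at the start; its origin is the centre of its underside, z up. It belongs in the cavity named for it. Absent in some runs.
- square: loose solid copper blank, square, 58 x 58 mm, 16 mm thick, lying flat at the start; its origin is the centre of its underside, z up; x and y square to its sides. It belongs in the cavity named for it. Absent in some runs.
- oblong: loose solid copper blank, rectangular, 70 mm (its x) by 46 mm (its y), 16 mm thick, lying flat at the start; its origin is the centre of its underside, z up. It belongs in the cavity named for it. Absent in some runs.
- bar: loose solid copper blank, rectangular, 70 mm (its x) by 26 mm (its y), 16 mm thick, lying flat at the start; its origin is the centre of its underside, z up. It belongs in the cavity named for it. Absent in some runs.
- hammer: bystander, to be left alone: ball-peen style hand hammer lying flat, handle about 250 mm long; origin at its underside
- doming_block: bystander, to be left alone: steel doming block, a 55 x 55 mm block 40 mm high with dark round dishes on top; origin at its underside
- jar: bystander, to be left alone: lidded glass jar, 68 mm across, 90 mm high; origin at its underside
- pot: bystander, to be left alone: open terracotta pot, 72 mm across, 70 mm high; origin at its underside
- mandrel: bystander, to be left alone: ring mandrel lying flat: wooden grip 100 mm long with a steel rod 22 mm thick, 270 mm long in all; origin at its underside
- anvil: bystander, to be left alone: small steel bench anvil, 110 mm long, 64 mm high; origin at its underside
- oil: bystander, to be left alone: amber glass bottle, 56 mm across, 130 mm high; origin at its underside
Not all that is in view belongs to the job. Leave any purple look-alike of the oblong alone.

How it is judged (in metres and radians):
On the way, in this order (a step that is already met when the one before it is completed fails the run):
1. the tray is pulled out to its stop (within 8 mm) (value of joint tray above 0.162 m), for 0.2 s.
2. with the tray still out, the loose die is flush against the fixed die and every blank lies seated in its own cavity (value of joint tray above 0.14 m and y of fixed_die_edge in the frame of loose_die_edge below 0.003 m and angle between loose_die's own z axis and vertical below 0.04 rad and horizontal distance between large_disc and cavity_large_disc below 0.0045 m and z of large_disc in the frame of cavity_large_disc below -0.0045 m and angle between each of large_disc, square, small_disc, oblong, bar's own z axis and vertical below 0.06 rad and horizontal distance between square and cavity_square below 0.0045 m and z of square in the frame of cavity_square below -0.0045 m and horizontal distance between small_disc and cavity_small_disc below 0.0045 m and z of small_disc in the frame of cavity_small_disc below -0.0045 m and horizontal distance between oblong and cavity_oblong below 0.0045 m and z of oblong in the frame of cavity_oblong below -0.0045 m and horizontal distance between bar and cavity_bar below 0.0045 m and z of bar in the frame of cavity_bar below -0.0045 m), for 0.2 s.
At the end, for the whole second after the job is handed in: The tray is fully home (within 8 mm), the loose die is flush against the fixed die (gap under 3 mm), and every blank present lies at rest and flat (within 0.06 rad) in its own cavity, within 4.5 mm of its centre and at least 4.5 mm of the 7 mm deep (value of joint tray below 0.008 m and y of fixed_die_edge in the frame of loose_die_edge below 0.003 m and angle between loose_die's own z axis and vertical below 0.04 rad and horizontal distance between large_disc and cavity_large_disc below 0.0045 m and z of large_disc in the frame of cavity_large_disc below -0.0045 m and angle between each of large_disc, square, small_disc, oblong, bar's own z axis and vertical below 0.06 rad and horizontal distance between square and cavity_square below 0.0045 m and z of square in the frame of cavity_square below -0.0045 m and horizontal distance between small_disc and cavity_small_disc below 0.0045 m and z of small_disc in the frame of cavity_small_disc below -0.0045 m and horizontal distance between oblong and cavity_oblong below 0.0045 m and z of oblong in the frame of cavity_oblong below -0.0045 m and horizontal distance between bar and cavity_bar below 0.0045 m and z of bar in the frame of cavity_bar below -0.0045 m and linear speed of each of large_disc, square, small_disc, oblong, bar, loose_die below 0.02 m/s); the robot touches nothing.
It fails at once if a bystander was pushed or knocked more than 70 mm from its place (distance of any of hammer, doming_block, jar, pot, mandrel, anvil, oil from where it was at the start of the episode above 0.07 m).
Of large_disc, square, small_disc, oblong, bar only 3 to 5 are there at a start; the rules pass over those that are not, and their reading is None.
At some moment in a run one of large_disc, square, small_disc, oblong, bar may be knocked a few centimetres aside while the robot is not near it.
Once in a run the grip may slacken for a moment while it holds something.
It also fails if it takes over 210 s, if anything falls off the work surface, if the arm or the gripper's body presses on something with over 40 N, if the wrist force passes 120 N, or if a joint passes its speed limit or range.

ROBOT

A 7-joint arm with a two-finger parallel gripper is mounted at the origin on the work surface. World frame = base frame: x ahead of the robot, y to its left, z up, the work surface at z = 0. Lengths are in m, angles in degrees, forces in N, time in s.
With the tool pointing down it reaches from about 0.425 to 0.875 m from the base axis. Payload 4.7 kg.
Tool frame: the origin (TCP) lies midway between the tips of the shut fingers; the grasp point (between the pads) lies 19 mm behind it (env.tcp_to_grasp is the distance from the TCP to the grasp point, in m); z points along the fingers, x is the direction in which the jaws open and shut, and the axes are right-handed (so a half turn about z gives the same grasp; the last joint's range is limited). The gripper opens to 87 mm and grips with 3 to 60 N. Pads are 19 mm wide; open, the fingers measure 117 mm over their backs; the gripper's body (75 mm by 190 mm) begins 51 mm behind the grasp point.
Start: joints at [71.74, 18.392, -4.016, 83.108, 1.295, 78.541, -3.26], TCP at [0.212, -0.614, 0.187] pointing down, gripper open.
Joint ranges: [-163.93, 163.93], [-17.29, 119.83], [-79.2, 71.16], [3.27, 140.29], [-89.18, 269.18], [5.43, 117.66], [-154.24, 154.24]. Speed limits (degrees/s): [147.25, 147.25, 180, 180, 180, 180, 180].

INTERFACE

Orientations are given as [roll, pitch, yaw] about the fixed x, y, z axes, in that order (R = Rz(yaw) Ry(pitch) Rx(roll)).
In Python, from cell import env, viewer gives the robot as it stands.
- The arm moves only by the shell command python3 -m pendant 'ROWS' [OPENING] [FORCE]. ROWS is JSON, a list of rows, each a list of 6 numbers: the shift along the tool's x, y, z each as a share of 0.1 m, from -1 to 1, then the turn, a rotation vector about the tool's x, y, z each as a share of 90 degrees, from -1 to 1. A call has exactly 8 rows; each row is the pose to reach, as a shift and turn from the pose commanded when the call began, along the tool's axes at that moment; what a row does not reach only later rows make up. A row lasts 1/8 s, in which the tool goes at most 62.5 mm and 10.7 degrees, less where a joint would pass 70% of its speed; a pose out of reach is approached as far as the arm can. A call with a number of a shift or a turn outside -1 to 1 is refused whole. A call with a gripper value outside its range is refused whole. OPENING is the finger opening in mm, from 0 to 87, set as the call begins (- or left out, the last holds). The fingers move at their own pace and stop on an object; FORCE is the grip in N (left out, the last holds). Time passes only in rows, so rows that repeat a pose let the fingers close, or fill a call up. It gives the time, the measured TCP pose, the force and the opening at its end, in the units of the state.
- env.get_obs(): the state, without advancing time (a new reading comes with each control period).
- viewer.read_camera(name): name is "scene" or "top"; returns a dict with "frame" (384x512x3 uint8, red, green, blue), "fx", "fy", "cx", "cy" (pixels), "view" (4x4, takes a point from world to camera coordinates). Camera axes: x right, y down, z forward; pixel columns grow to the right and rows downward; lengths in m; the calibration is good to about 2 mm. A picture is of the moment at which its call begins. There is no depth.
- env.sign_off(): hands the job in, once; it reports no verdict.
The state is a dict: "time_s": time; "qpos": joint angles; "joint_velocities": joint speeds; "effort": joint torques, N m; "tool_pos": TCP position; "tool_rot": TCP orientation; "force": force on the tool from outside, world axes, zero at the start; "wrist_torque": the same for the moment, N m; "grip_width": finger opening in m.
Only numpy, scipy, OpenCV 4.12 (cv2) and the standard library are available. Lean on these libraries where they do the work, as an engineer would, in place of code of your own. Each camera call takes 0.05 s, during which the arm holds its last target.

## Working session

There is one attempt and no reset: what is moved stays moved. The work goes in short steps, Python scripts to look and compute and a shell command to move; the robot and the scene stay as the last step left them, time stands still between calls to the robot, and variables do not carry over. Pictures are saved under pics/ and viewed, and the job is handed in when it is done.

```bash
ls; mkdir -p pics
python3 - <<'E'
from cell import env, viewer
import cv2
o=env.get_obs(); print(o)
for n in("scene","top"):
    c=viewer.read_camera(n); print(n,c["fx"],c["fy"],c["cx"],c["cy"],c["view"].tolist())
    cv2.imwrite(f"pics/{n}0.png",cv2.resize(c["frame"][:,:,::-1],None,fx=1.5,fy=1.5,interpolation=cv2.INTER_CUBIC))
E
```

```text
pics
{'time_s': 0.0, 'qpos': array([71.73927261, 18.43958227, -4.01641118, 83.17564436,  1.29489156,
       78.54112108, -3.25946899]), 'joint_velocities': array([ 0.05159465, -0.04577836,  0.01469365,  0.00715081, -0.03767011,
       -0.09137541, -0.05963036]), 'effort': array([ 1.64486075e-03, -4.91289139e+01, -4.02944684e-01, -3.12528348e+01,
       -6.38852036e-02,  4.38462419e-02,  1.42728791e-04]), 'tool_pos': array([ 0.21210647, -0.61375066,  0.18614928]), 'tool_rot': array([ 1.79994572e+02,  1.11104504e-01, -7.09281676e+01]), 'force': array([0.17307355, 0.69712868, 0.73335836]), 'wrist_torque': array([-0.00928655,  0.08564009, -0.04288186]), 'grip_width': 0.08685206664895438}
scene 427.60709223097246 427.60709223097246 256.1203282952118 191.76630354317197 [[0.8127477104071061, 0.5825329472144468, -0.0098246952959036, -0.4521483525271232], [0.3964838476866851, -0.565371442435519, -0.7232950232110974, -0.1214271569364665], [-0.42689778372763676, 0.5839610410704048, -0.6904692496848794, 1.7265623235326895], [0.0, 0.0, 0.0, 1.0]]
top 438.61133821299734 438.61133821299734 258.0155888573363 199.513198052738 [[-0.01734095651090167, -0.9998393214291732, -0.004541205934348923, 0.08700880992494009], [-0.9967390577893643, 0.01764481614810007, -0.07873951447825124, 0.5488038463785003], [0.07880699146939951, 0.0031609788279735418, -0.9968848811715381, 1.5925529070033084], [0.0, 0.0, 0.0, 1.0]]
```

View pics/top0.png

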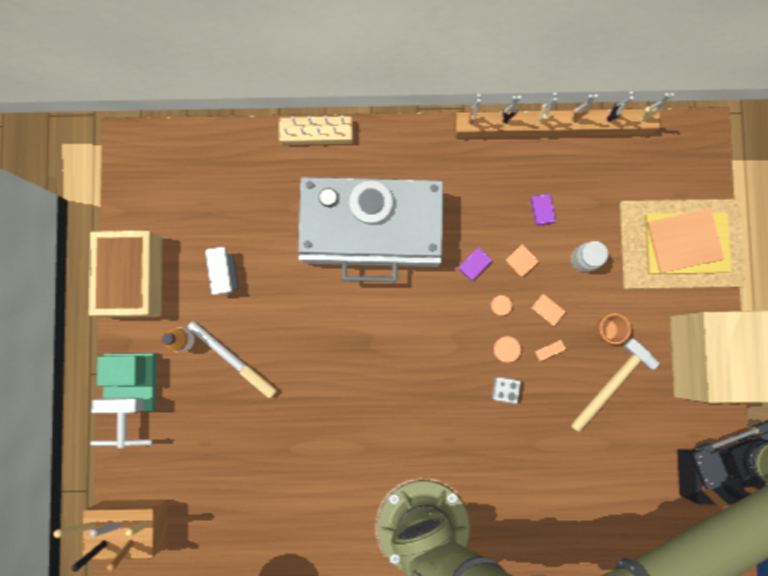

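View pics/scene0.png

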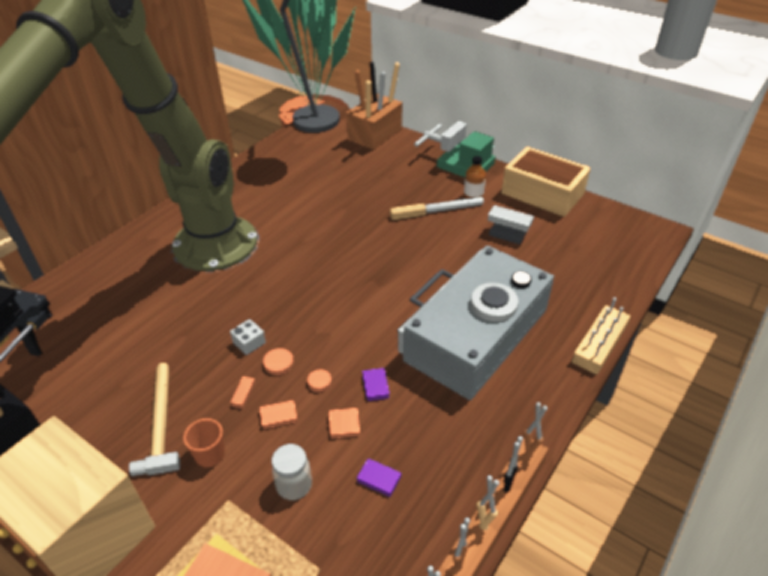

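```bash
cat > h.py <<'E'
from cell import env, viewer
import numpy as np, cv2
from scipy.spatial.transform import Rotation as R
def ray(c,u,v):
    V=c["view"]; d=V[:3,:3].T@np.array([(u-c["cx"])/c["fx"],(v-c["cy"])/c["fy"],1]); o=-V[:3,:3].T@V[:3,3]; return o,d
def onz(c,u,v,z):
    o,d=ray(c,u,v); return o+d*(z-o[2])/d[2]
def proj(c,p):
    q=c["view"][:3,:3]@np.asarray(p)+c["view"][:3,3]; return np.array([c["fx"]*q[0]/q[2]+c["cx"],c["fy"]*q[1]/q[2]+c["cy"]])
def go(x,y,z,yaw=None):
    "print shift (shares) and turn in tool axes from the present measured pose, with level-down tool"
    o=env.get_obs(); p=o["tool_pos"]; r=R.from_euler('xyz',o["tool_rot"],degrees=True)
    yw=o["tool_rot"][2] if yaw is None else yaw
    best=None
    for k in((0,) if yaw is None else (0,180,-180)):
        t=(r.inv()*R.from_euler('xyz',[180,0,yw+k],degrees=True)).as_rotvec(degrees=True)
        if best is None or np.linalg.norm(t)<np.linalg.norm(best): best=t
    s=r.inv().apply(np.array([x,y,z])-p)/0.1
    print("shift",s.round(3),"turn",(best/90).round(3),"q7",o["qpos"][6].round(1),"t",o["time_s"])
def save(n,frame,box=None,k=1.5):
    f=frame[:,:,::-1]
    if box: f=f[box[1]:box[3],box[0]:box[2]]
    cv2.imwrite(f"pics/{n}.png",cv2.resize(f,None,fx=k,fy=k,interpolation=cv2.INTER_CUBIC))
def blanks(cam="top",z=0.016,box=None):
    "copper blobs, top faces on plane z; world centre, min-area-rect size/yaw"
    c=viewer.read_camera(cam); h=cv2.cvtColor(c["frame"],cv2.COLOR_RGB2HSV)
    m=cv2.inRange(h,(4,90,150),(16,190,255))
    cs,_=cv2.findContours(m,cv2.RETR_EXTERNAL,cv2.CHAIN_APPROX_NONE)
    out=[]
    for k in cs:
        if cv2.contourArea(k)<40: continue
        w=np.array([onz(c,u,v,z)[:2] for u,v in k[:,0]]).astype(np.float32)*1000
        (cx,cy),(a,b),an=cv2.minAreaRect(w)
        M=cv2.moments(k); ce=onz(c,M["m10"]/M["m00"],M["m01"]/M["m00"],z)
        if a<b: a,b,an=b,a,an+90
        an=(an+90)%180-90
        out.append((ce[:2],a,b,an,cv2.contourArea(w)/(a*b),k[:,0].mean(0)))
        print("cen",ce[:2].round(4),"rectc",round(cx/1e3,4),round(cy/1e3,4),"size",round(a,1),round(b,1),"yaw",round(an,1),"fill",round(out[-1][4],2),"px",k[:,0].mean(0).round(0))
    return c,m
E
python3 - <<'E'
from h import *
for n in("top","scene"):
    c,m=blanks(n); save("m_"+n,cv2.merge([m]*3))
    save("z_"+n,c["frame"],(180,100,420,290) if n=="top" else (120,130,400,340),3 if n=="top" else 2.6)
E
```

```text
cen [-0.0995 -0.3079] rectc -0.0999 -0.3098 size 260.6 31.2 yaw 88.0 fill 0.57 px [368. 379.]
cen [0.0131 0.7287] rectc 0.0033 0.737 size 169.7 105.5 yaw -89.3 fill 0.6 px [ 76. 352.]
cen [0.2538 0.7675] rectc 0.254 0.77 size 57.6 54.2 yaw -1.0 fill 0.82 px [ 70. 284.]
cen [0.2537 0.7014] rectc 0.2545 0.7006 size 61.6 25.6 yaw 0.7 fill 0.86 px [ 88. 284.]
cen [0.6288 0.7414] rectc 0.6301 0.7409 size 175.2 111.6 yaw 0.7 fill 0.94 px [ 79. 182.]
cen [ 0.6856 -0.6624] rectc 0.6865 -0.6625 size 162.7 130.8 yaw -78.7 fill 0.92 px [457. 160.]
cen [ 0.997  -0.6437] rectc 0.9954 -0.6487 size 283.2 50.3 yaw 88.9 fill 0.65 px [447.  78.]
cen [0.4785 0.0519] rectc 0.465 0.0017 size 1586.8 1146.1 yaw 90.0 fill 0.73 px [283. 205.]
cen [ 0.9606 -0.3849] rectc 0.9599 -0.3853 size 36.8 17.4 yaw 78.3 fill 0.7 px [297. 376.]
cen [ 0.3204 -0.778 ] rectc 0.3237 -0.7788 size 109.1 4.7 yaw -0.3 fill 0.6 px [ 12. 357.]
cen [ 0.6483 -0.5711] rectc 0.6459 -0.5474 size 271.5 134.8 yaw 35.4 fill 0.49 px [161. 371.]
cen [ 0.9919 -0.2552] rectc 0.9845 -0.2352 size 313.0 39.3 yaw -89.9 fill 0.51 px [332. 343.]
ce
[... 220 characters left out ...]
3198 size 76.8 55.2 yaw 49.9 fill 0.87 px [185. 275.]
cen [ 0.4189 -0.3215] rectc 0.4188 -0.3207 size 77.0 33.7 yaw -65.1 fill 0.84 px [161. 260.]
cen [ 0.5319 -0.2045] rectc 0.5318 -0.2033 size 56.8 53.9 yaw -21.7 fill 0.76 px [213. 252.]
cen [ 0.4235 -0.2162] rectc 0.4238 -0.2171 size 70.2 65.8 yaw -48.5 fill 0.77 px [185. 239.]
cen [ 1.1041 -0.0263] rectc 1.1006 0.0294 size 769.0 141.8 yaw 87.7 fill 0.83 px [405. 303.]
cen [1.1402 0.7577] rectc 1.1374 0.7577 size 158.8 20.8 yaw 0.1 fill 0.69 px [490. 164.]
cen [-0.0585  0.8165] rectc -0.0779 0.8253 size 180.2 124.3 yaw 88.7 fill 0.44 px [249.  73.]
cen [-0.5108  0.6682] rectc -0.524 0.6375 size 551.4 257.2 yaw 0.1 fill 0.39 px [175.  61.]
```

```bash
ls pics
```

```text
m_scene.png
m_top.png
scene0.png
top0.png
z_scene.png
z_top.png
```

View pics/z_top.png

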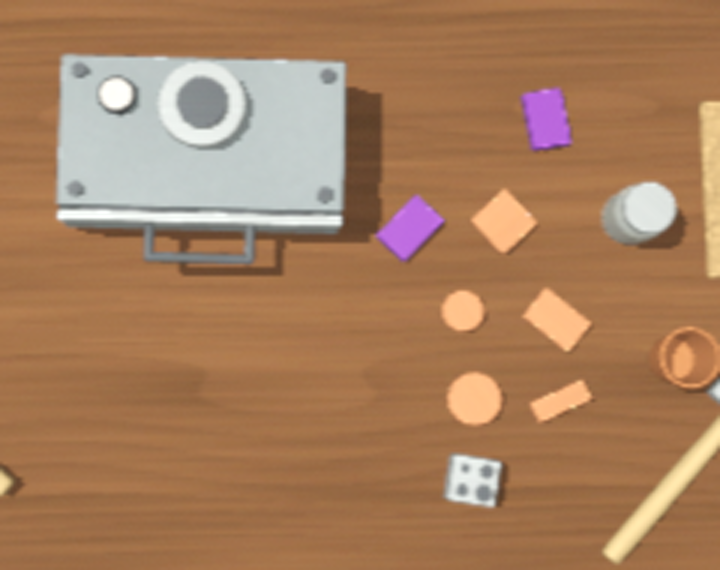

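Run:
```python
from h import *
c=viewer.read_camera("top"); f=c["frame"]; h=cv2.cvtColor(f,cv2.COLOR_RGB2HSV)
for n,(u,v) in dict(copper=(338,233),bar=(366,233),wood=(300,230),wood2=(250,230),handle=(247,186),panel=(240,172),plate=(230,160),shade=(270,189),panelR=(290,174)).items(): print(n,f[v,u],h[v,u])
for u in (232,247,260): print(u,[tuple(f[v,u]) for v in range(165,192)])
```

```text
copper [255 194 138] [ 14 117 255]
bar [255 188 134] [ 13 121 255]
wood [172 120  79] [ 13 138 172]
wood2 [160 111  72] [ 13 140 160]
handle [123 126 128] [102  10 128]
panel [242 247 244] [ 72   5 247]
plate [197 206 205] [ 87  11 206]
shade [113  77  51] [ 13 140 113]
panelR [234 240 235] [ 65   6 240]
232 [(np.uint8(198), np.uint8(206), np.uint8(205)), (np.uint8(198), np.uint8(208), np.uint8(206)), (np.uint8(198), np.uint8(207), np.uint8(205)), (np.uint8(188), np.uint8(196), np.uint8(194)), (np.uint8(127), np.uint8(132), np.uint8(133)), (np.uint8(152), np.uint8(156), np.uint8(155)), (np.uint8(236), np.uint8(240), np.uint8(236)), (np.uint8(242), np.uint8(247), np.uint8(243)), (np.uint8(227), np.uint8(231), np.uint8(228)), (np.uint8(145), np.uint8(149), np.uint8(145)), (np.uint8(113), np.uint8(116), np.uint8(111)), (np.uint8(108), np.uint8(97), np.uint8(86)), (np.uint8(102), np.uint8(75), np.uint8(57)), (np.uint8(111), np.uint8(78), np.uint8(54)), (np.uint8(158), np.uint8(112), np.uint8(74)), (np.uint8(168), np.uint8(120), np.uint8(78)), (np.uint8(167), np.uint8(117), np.uint8(77)),
[... 2273 characters left out ...]
.uint8(111)), (np.uint8(106), np.uint8(88), np.uint8(72)), (np.uint8(105), np.uint8(76), np.uint8(54)), (np.uint8(116), np.uint8(83), np.uint8(58)), (np.uint8(162), np.uint8(115), np.uint8(76)), (np.uint8(170), np.uint8(120), np.uint8(81)), (np.uint8(168), np.uint8(120), np.uint8(85)), (np.uint8(163), np.uint8(117), np.uint8(83)), (np.uint8(144), np.uint8(109), np.uint8(86)), (np.uint8(124), np.uint8(126), np.uint8(125)), (np.uint8(129), np.uint8(133), np.uint8(136)), (np.uint8(119), np.uint8(117), np.uint8(115)), (np.uint8(155), np.uint8(110), np.uint8(78)), (np.uint8(114), np.uint8(78), np.uint8(51)), (np.uint8(105), np.uint8(71), np.uint8(47)), (np.uint8(116), np.uint8(79), np.uint8(52))]
```

```bash
cat >> h.py <<'E'
def blanks(cam="top",z=0.016,quiet=False):
    c=viewer.read_camera(cam); f=c["frame"].astype(int); h=cv2.cvtColor(c["frame"],cv2.COLOR_RGB2HSV)
    m=((h[:,:,0]<18)&(h[:,:,1]>70)&(h[:,:,2]>215)&(f[:,:,0]-f[:,:,2]>60)).astype(np.uint8)*255 if cam=="top" else cv2.inRange(h,(4,90,150),(16,190,255))
    cs,_=cv2.findContours(m,cv2.RETR_EXTERNAL,cv2.CHAIN_APPROX_NONE); out=[]
    for k in cs:
        if not 90<cv2.contourArea(k)<1000: continue
        M=cv2.moments(k); u,v=M["m10"]/M["m00"],M["m01"]/M["m00"]; ce=onz(c,u,v,z)
        w=np.array([onz(c,a,b,z)[:2] for a,b in k[:,0]]).astype(np.float32)*1000
        (cx,cy),(a,b),an=cv2.minAreaRect(w)
        if a<b: a,b,an=b,a,an+90
        a+=3.;b+=3.
        an=(an+90)%180-90; 
        if not quiet: print("cen",ce[:2].round(4),"rectc",round(cx/1e3,4),round(cy/1e3,4),"size",round(a,1),round(b,1),"yaw",round(an,1),"px",round(u),round(v))
        out.append((ce[:2],a,b,an))
    return c,m
def handle(c,lo,hi,u0,u1):
    "fit handle bar in top view between rows lo..hi"
    f=c["frame"].astype(int); P=[]
    for u in range(u0,u1):
        col=f[lo:hi,u]; wgt=np.clip(40-(col[:,0]-col[:,2]),0,40)
        if wgt.sum()>60: P.append(onz(c,u,lo+(wgt*np.arange(hi-lo)).sum()/wgt.sum(),0.081))
    P=np.array(P); k=np.polyfit(P[:,1],P[:,0],1); 
    print("handle x=",k.round(4),"yaw",np.degrees(-np.arctan(k[0])).round(2),"mid",P.mean(0).round(4),"ends",P[0].round(4),P[-1].round(4)); return P
E
python3 - <<'E'
from h import *
c,m=blanks(); P=handle(c,181,191,228,265)
# bright panel strip, top edge z=.094
f=c["frame"].astype(int); g=f.mean(2); Q=[]
for u in range(203,292):
    col=np.clip(g[168:178,u]-215,0,99)
    if col.sum()>10: Q.append(onz(c,u,168+(col*np.arange(10)).sum()/col.sum(),0.094))
Q=np.array(Q);k=np.polyfit(Q[:,1],Q[:,0],1);print("panel",k,np.degrees(-np.arctan(k[0])),Q[0],Q[-1],Q.mean(0))
g2=f[:,:,0]-f[:,:,2]; print("handle extents", [ (u,g2[184:188,u].min()) for u in list(range(224,232))+list(range(260,270))])
for y,x in((0,0),):pass
blanks("scene")
E
```

```text
cen [-0.0061  0.7226] rectc -0.0051 0.7348 size 161.9 34.2 yaw -87.8 px 81 357
cen [0.0403 0.7367] rectc 0.041 0.7357 size 162.0 24.9 yaw -88.9 px 78 344
cen [ 0.4198 -0.3183] rectc 0.4199 -0.3185 size 72.7 27.9 yaw -66.8 px 367 233
cen [ 0.4246 -0.2127] rectc 0.4242 -0.2121 size 65.6 64.7 yaw -46.5 px 338 232
cen [ 0.5326 -0.2018] rectc 0.5329 -0.2008 size 51.1 47.4 yaw 89.0 px 334 203
cen [ 0.5197 -0.3169] rectc 0.5198 -0.3168 size 73.2 47.8 yaw 49.8 px 365 206
cen [ 0.6429 -0.2564] rectc 0.6417 -0.2559 size 61.3 60.7 yaw -46.8 px 348 173
handle x= [0.0417 0.5923] yaw -2.39 mid [0.5973 0.119  0.081 ] ends [0.6051 0.1829 0.081 ] [0.6032 0.0549 0.081 ]
panel [0.0447756  0.63717259] -2.5637403342290574 [0.648975   0.26989566 0.094     ] [ 0.63648536 -0.04094033  0.094     ] [0.64229587 0.11442122 0.094     ]
handle extents [(224, np.int64(90)), (225, np.int64(89)), (226, np.int64(86)), (227, np.int64(62)), (228, np.int64(15)), (229, np.int64(-7)), (230, np.int64(-8)), (231, np.int64(-8)), (260, np.int64(-7)), (261, np.int64(-7)), (262, np.int64(-7)), (263, np.int64(-6)), (264, np.int6
[... 195 characters left out ...]
n [ 0.4316 -0.4451] rectc 0.4305 -0.4444 size 82.2 78.5 yaw -6.9 px 135 289
cen [ 0.6427 -0.2587] rectc 0.6422 -0.2582 size 69.6 66.1 yaw -48.7 px 229 281
cen [ 0.5195 -0.3195] rectc 0.5189 -0.3198 size 79.8 58.2 yaw 49.9 px 185 275
cen [ 0.4189 -0.3215] rectc 0.4188 -0.3207 size 80.0 36.7 yaw -65.1 px 161 260
cen [ 0.5319 -0.2043] rectc 0.5318 -0.2033 size 59.8 56.9 yaw -21.7 px 213 252
cen [ 0.4235 -0.2162] rectc 0.4238 -0.2171 size 73.2 68.8 yaw -48.5 px 185 239
cen [1.1402 0.7577] rectc 1.1374 0.7577 size 161.8 23.8 yaw 0.1 px 490 164
cen [-0.0592  0.8138] rectc -0.0779 0.8253 size 183.2 127.3 yaw 88.7 px 251 73
cen [-0.5112  0.6683] rectc -0.524 0.6375 size 554.4 260.2 yaw 0.1 px 168 60
```

```bash
python3 -m pendant '[[-0.1,-0.11,0,0,0,-0.02],[-0.22,-0.24,0,0,0,-0.04],[-0.35,-0.38,0,0,0,-0.06],[-0.5,-0.53,0,0,0,-0.08],[-0.63,-0.67,0,0,0,-0.1],[-0.76,-0.81,0,0,0,-0.12],[-0.88,-0.93,0,0,0,-0.14],[-0.94,-1,0,0,0,-0.15]]' 87 20; python3 -c "
from h import *
go(.597,.119,.15,-2.5)"
```

```text
time_s: 1.35
tool_pos: [0.2769, -0.4918, 0.1874]
tool_rot: [180.0, -0.0, -57.3]
force: [-0.1, -0.7, 0.5]
grip_width: 0.0869
shift [-3.411 -5.993  0.373] turn [ 0.    -0.    -0.609] q7 -0.5 t 1.35
```

```bash
A='[[-0.07,-0.12,0,0,0,0],[-0.14,-0.25,0,0,0,0],[-0.21,-0.38,0,0,0,0],[-0.29,-0.5,0,0,0,0],[-0.36,-0.63,0,0,0,0],[-0.43,-0.76,0,0,0,0],[-0.5,-0.88,0,0,0,0],[-0.57,-1,0,0,0,0]]'; true; python3 -m pendant '[[-0.07,-0.12,0,0,0,0],[-0.14,-0.25,0,0,0,0],[-0.21,-0.38,0,0,0,0],[-0.29,-0.5,0,0,0,0],[-0.36,-0.63,0,0,0,0],[-0.43,-0.76,0,0,0,0],[-0.5,-0.88,0,0,0,0],[-0.57,-1,0,0,0,0]]' | head -3;  python3 -m pendant '[[-0.07,-0.12,0,0,0,0],[-0.14,-0.25,0,0,0,0],[-0.21,-0.38,0,0,0,0],[-0.29,-0.5,0,0,0,0],[-0.36,-0.63,0,0,0,0],[-0.43,-0.76,0,0,0,0],[-0.5,-0.88,0,0,0,0],[-0.57,-1,0,0,0,0]]' | head -3;  python3 -m pendant '[[-0.07,-0.12,0,0,0,0],[-0.14,-0.25,0,0,0,0],[-0.21,-0.38,0,0,0,0],[-0.29,-0.5,0,0,0,0],[-0.36,-0.63,0,0,0,0],[-0.43,-0.76,0,0,0,0],[-0.5,-0.88,0,0,0,0],[-0.57,-1,0,0,0,0]]' | head -3; python3 -m pendant '[[-0.07,-0.12,0,0,0,0],[-0.14,-0.25,0,0,0,0],[-0.21,-0.38,0,0,0,0],[-0.29,-0.5,0,0,0,0],[-0.36,-0.63,0,0,0,0],[-0.43,-0.76,0,0,0,0],[-0.5,-0.88,0,0,0,0],[-0.57,-1,0,0,0,0]]' | head -3;  python3 -c "
from h import *
go(.597,.119,.15,-2.5)"
```

```text
time_s: 2.35
tool_pos: [0.3301, -0.3902, 0.1873]
tool_rot: [180.0, -0.0, -57.4]
time_s: 3.35
tool_pos: [0.3837, -0.2883, 0.1873]
tool_rot: [180.0, -0.0, -57.4]
time_s: 4.35
tool_pos: [0.4373, -0.1864, 0.1872]
tool_rot: [180.0, -0.0, -57.4]
time_s: 5.35
tool_pos: [0.4909, -0.0846, 0.1872]
tool_rot: [180.0, -0.0, -57.4]
shift [-1.145 -1.99   0.372] turn [ 0.   -0.   -0.61] q7 -51.1 t 5.35
```

```bash
python3 -m pendant '[[-0.07,-0.12,0,0,0,-0.08],[-0.14,-0.25,0,0,0,-0.16],[-0.21,-0.38,0,0,0,-0.24],[-0.29,-0.5,0,0,0,-0.32],[-0.36,-0.63,0,0,0,-0.4],[-0.43,-0.76,0,0,0,-0.48],[-0.5,-0.9,0,0,0,-0.56],[-0.57,-1,0,0,0,-0.61]]' | head -3;  python3 -c "
from h import *
go(.597,.119,.12,-2.5)"
```

```text
time_s: 6.35
tool_pos: [0.5445, 0.0175, 0.1872]
tool_rot: [-180.0, -0.0, -2.4]
shift [ 0.483 -1.035  0.672] turn [-0.    -0.     0.002] q7 -11.9 t 6.35
```

```bash
python3 -m pendant '[[0.06,-0.13,0.08,0,0,0],[0.12,-0.26,0.16,0,0,0],[0.18,-0.39,0.24,0,0,0],[0.24,-0.52,0.32,0,0,0],[0.3,-0.65,0.4,0,0,0],[0.36,-0.78,0.48,0,0,0],[0.43,-0.9,0.57,0,0,0],[0.48,-1,0.67,0,0,0]]' 32 | head -3;  python3 -c "
from h import *
go(.597,.119,.058,-2.5)
c,m=blanks(quiet=1); save('a1',c['frame'],(180,100,420,290),3)"
```

```text
time_s: 7.35
tool_pos: [0.597, 0.1152, 0.1196]
tool_rot: [-180.0, -0.0, -2.5]
shift [-0.002 -0.038  0.616] turn [-0. -0. -0.] q7 -27.2 t 7.35
```

View pics/a1.png

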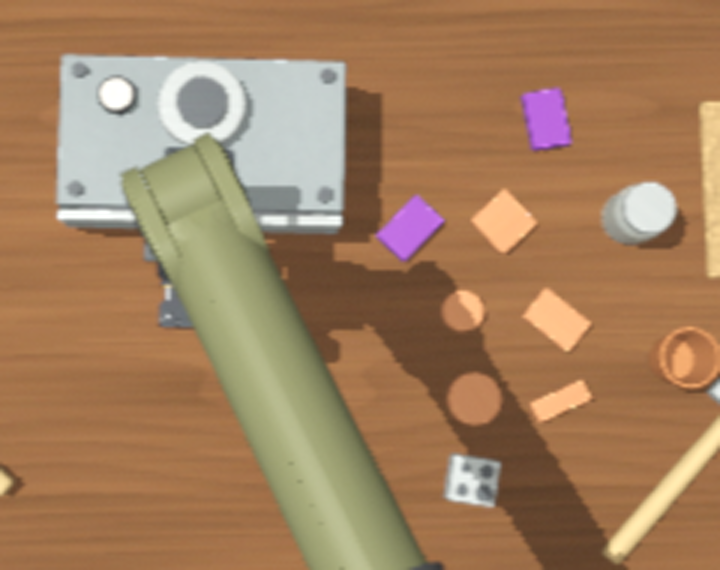

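The arm stands over the handle; the press and blanks are unmoved. I'm descending and gripping.

```bash
python3 -m pendant '[[0,-0.04,0.08,0,0,0],[0,-0.04,0.16,0,0,0],[0,-0.04,0.24,0,0,0],[0,-0.04,0.33,0,0,0],[0,-0.04,0.42,0,0,0],[0,-0.04,0.5,0,0,0],[0,-0.04,0.56,0,0,0],[0,-0.04,0.6,0,0,0]]' 32; python3 -m pendant '[[0,0,0,0,0,0],[0,0,0,0,0,0],[0,0,0,0,0,0],[0,0,0,0,0,0],[0,0,0,0,0,0],[0,0,0,0,0,0],[0,0,0,0,0,0],[0,0,0,0,0,0]]' 0 35
```

```text
time_s: 8.4
tool_pos: [0.5965, 0.1182, 0.0598]
tool_rot: [180.0, 0.0, -2.5]
force: [-0.3, 1.1, -0.4]
grip_width: 0.0322
time_s: 9.4
tool_pos: [0.5966, 0.1182, 0.0602]
tool_rot: [180.0, 0.0, -2.5]
force: [-0.2, -0.2, 1.0]
grip_width: 0.0005
```

```bash
python3 -c "
from h import *
c=viewer.read_camera('scene'); save('a2',c['frame'],(230,120,400,270),4.5)
print(proj(c,(.5966,.1182,.06)),proj(c,(.5966,.1182,.075)))
c=viewer.read_camera('top'); save('a2t',c['frame'],(180,120,330,220),4.5)"
```

```text
[284.92350508 193.16093711] [285.0815178  190.05516641]
```

View pics/a2.png

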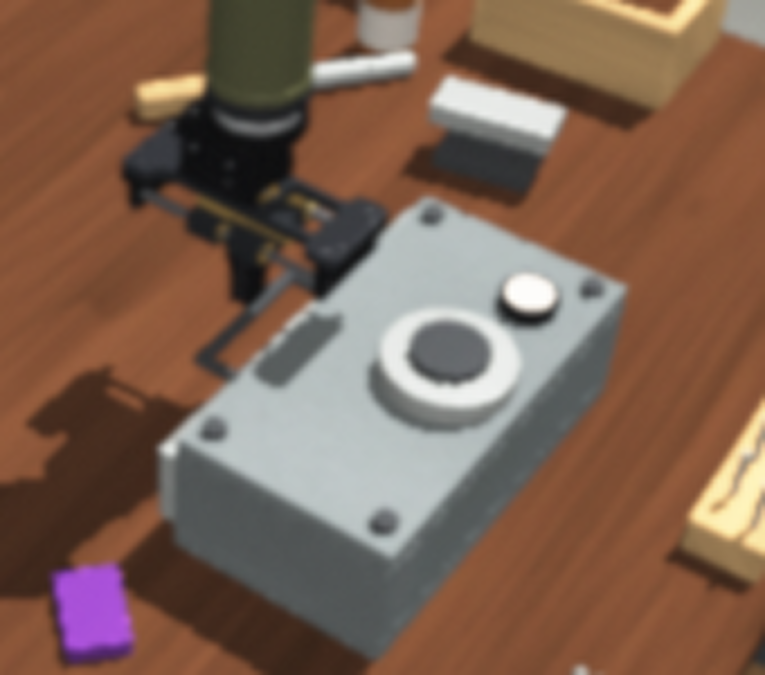

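View pics/a2t.png

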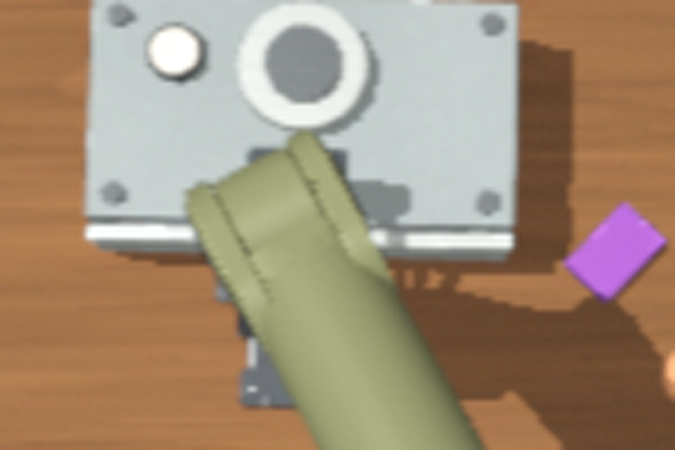

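```bash
python3 -c "
from h import *
c=viewer.read_camera('scene'); 
for u,v in ((200,358),(250,318),(300,278),(215,345)):
  for z in (.081,.075): print(u,v,onz(c,230+u/4.5,120+v/4.5,z).round(4))
print('expected tip px crop',[((proj(c,(.5966,.1182,z))-[230,120])*4.5).round(0) for z in (.06,.08,.1,.12)])
c=viewer.read_camera('top'); print(onz(c,180+247/1.5/1,186,.081))
save('a3',viewer.read_camera('scene')['frame'],(265,165,315,205),15)
"
```

```text
200 358 [0.5958 0.0528 0.081 ]
200 358 [0.5925 0.0579 0.075 ]
250 318 [0.6029 0.1111 0.081 ]
250 318 [0.5996 0.1165 0.075 ]
300 278 [0.6103 0.172  0.081 ]
300 278 [0.6071 0.1778 0.075 ]
215 345 [0.5973 0.0709 0.081 ]
215 345 [0.594  0.0761 0.075 ]
expected tip px crop [array([247., 329.]), array([248., 311.]), array([249., 292.]), array([250., 272.])]
[ 0.58824629 -0.23127975  0.081     ]
```

View pics/a3.png

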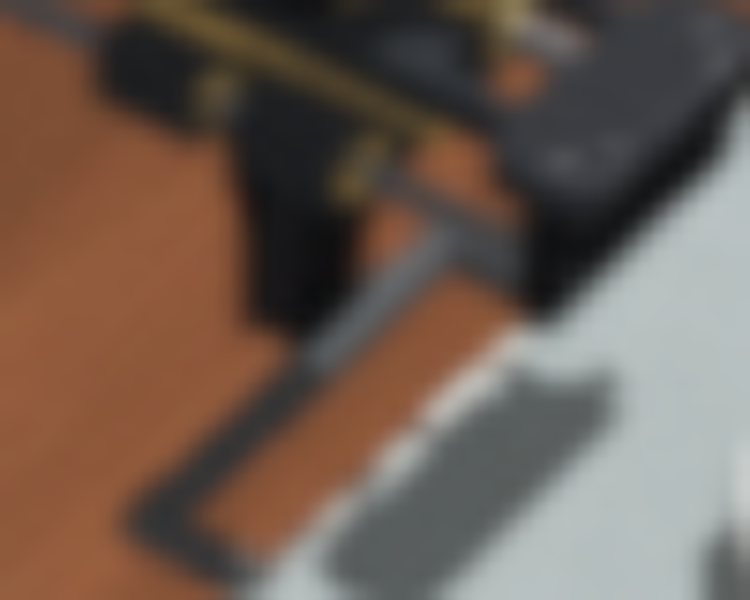

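```bash
python3 -m pendant '[[0,0,-0.1,0,0,0],[0,0,-0.2,0,0,0],[0,0,-0.3,0,0,0],[0,0,-0.4,0,0,0],[0,0,-0.5,0,0,0],[0,0,-0.6,0,0,0],[0,0,-0.6,0,0,0],[0,0,-0.6,0,0,0]]' ; python3 -c "
from h import *
o=env.get_obs(); c=viewer.read_camera('scene'); f=c['frame'].copy()
for dz in (0,.019,.07):
  u,v=proj(c,o['tool_pos']+[0,0,dz]); print(u,v); f[int(round(v)),int(round(u))]=(255,0,255)
save('a4',f,(245,140,325,200),9)
"
```

```text
time_s: 10.65
tool_pos: [0.5964, 0.1181, 0.1199]
tool_rot: [180.0, 0.0, -2.5]
force: [0.8, -0.1, -0.2]
grip_width: 0.0002
285.50733115828456 180.4799374311404
285.7188881189183 176.310797456757
286.3062197565002 164.73628910152652
```

View pics/a4.png

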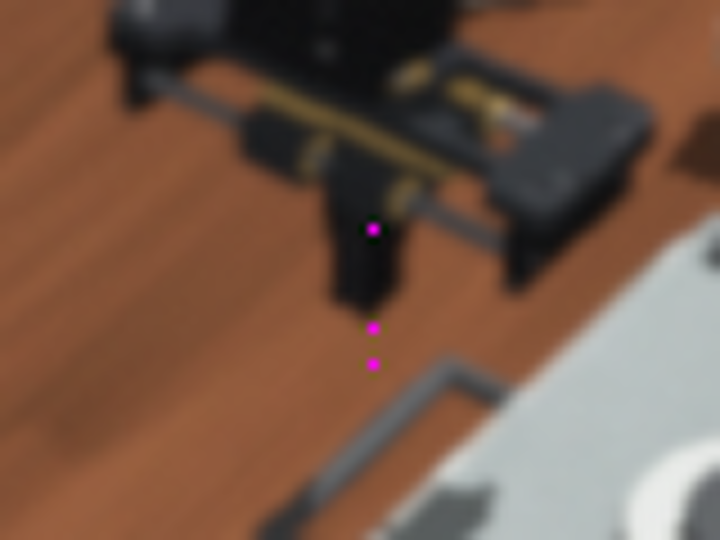

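```bash
python3 -c "
from h import *
c=viewer.read_camera('top'); save('a5',c['frame'],(215,130,275,220),7)
print(onz(c,215+25/4.5*0,210,.15))
for v in (205,207,209,211,213): print(v,onz(c,243,v,.13).round(4),onz(c,243,v,.17).round(4))
"
```

```text
[0.50710908 0.2230784  0.15      ]
205 [0.5237 0.1289 0.13  ] [0.521  0.1274 0.17  ]
207 [0.5169 0.129  0.13  ] [0.5144 0.1275 0.17  ]
209 [0.51   0.1291 0.13  ] [0.5077 0.1276 0.17  ]
211 [0.5031 0.1292 0.13  ] [0.501  0.1277 0.17  ]
213 [0.4963 0.1293 0.13  ] [0.4943 0.1278 0.17  ]
```

View pics/a5.png

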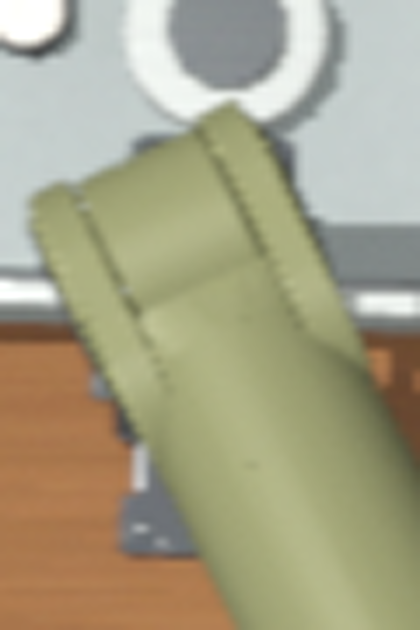

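```bash
python3 -m pendant '[[0,0,0.1,0,0,0],[0,0,0.2,0,0,0],[0,0,0.3,0,0,0],[0,0,0.4,0,0,0],[0,0,0.5,0,0,0],[0,0,0.6,0,0,0],[0,0,0.65,0,0,0],[0,0,0.7,0,0,0]]' 32; python3 -c "
from h import *
o=env.get_obs(); c=viewer.read_camera('scene'); f=c['frame'].copy()
save('a6',f,(245,140,325,200),9)
"
```

```text
time_s: 11.75
tool_pos: [0.5967, 0.1183, 0.05]
tool_rot: [180.0, -0.0, -2.5]
force: [-0.1, 0.6, 0.0]
grip_width: 0.0319
```

View pics/a6.png

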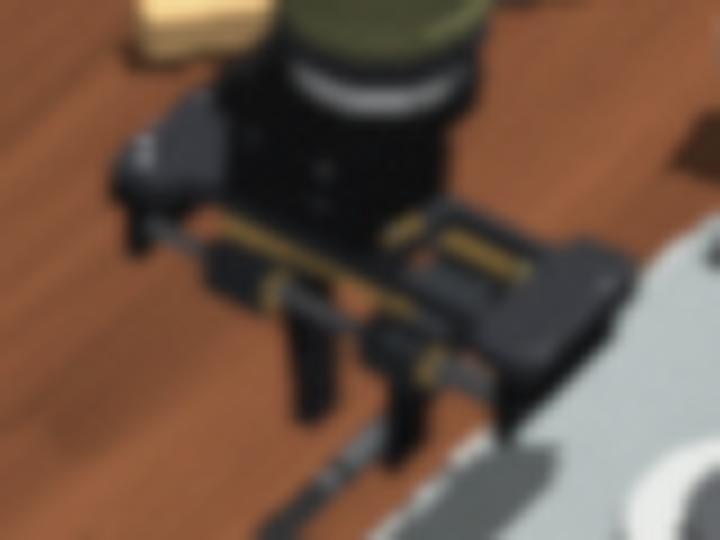

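```bash
python3 -m pendant '[[0,0,0,0,0,0],[0,0,0,0,0,0],[0,0,0,0,0,0],[0,0,0,0,0,0],[0,0,0,0,0,0],[0,0,0,0,0,0],[0,0,0,0,0,0],[0,0,0,0,0,0]]' 0 35
```

```text
time_s: 12.8
tool_pos: [0.5967, 0.1183, 0.0502]
tool_rot: [180.0, -0.0, -2.5]
force: [0.2, 0.6, 0.2]
grip_width: 0.0008
```

```bash
python3 -m pendant '[[0,0,0,0,0,0],[0,0,0,0,0,0],[0,0,0,0,0,0],[0,0,0.02,0,0,0],[0,0,0.04,0,0,0],[0,0,0.06,0,0,0],[0,0,0.08,0,0,0],[0,0,0.1,0,0,0]]' 32; python3 -m pendant '[[0,0,0.02,0,0,0],[0,0,0.04,0,0,0],[0,0,0.05,0,0,0],[0,0,0.06,0,0,0],[0,0,0.07,0,0,0],[0,0,0.08,0,0,0],[0,0,0.09,0,0,0],[0,0,0.1,0,0,0]]' 32;python3 -c "
from h import *
o=env.get_obs(); c=viewer.read_camera('scene'); f=c['frame'].copy()
save('a7',f,(245,140,325,200),9)
"
```

```text
time_s: 13.8
tool_pos: [0.5966, 0.1182, 0.04]
tool_rot: [180.0, 0.0, -2.5]
force: [1.1, -0.1, 0.6]
grip_width: 0.0322
time_s: 14.8
tool_pos: [0.5966, 0.1183, 0.0302]
tool_rot: [180.0, 0.0, -2.5]
force: [-0.2, -0.5, -0.2]
grip_width: 0.032
```

View pics/a7.png

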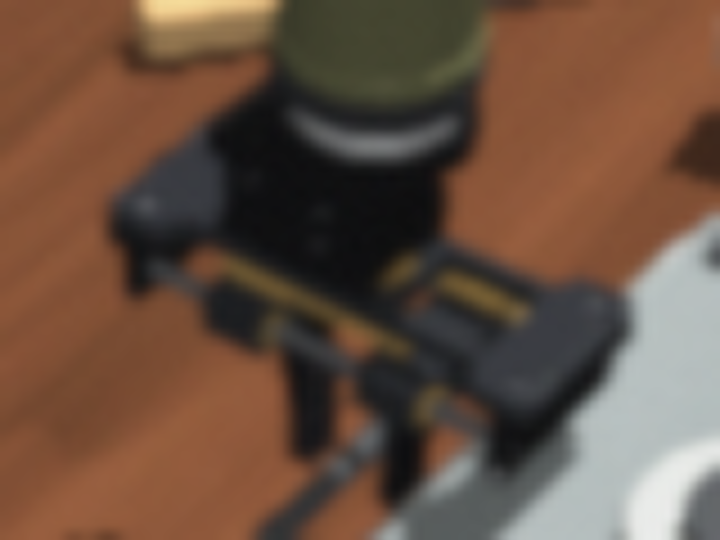

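```bash
python3 -m pendant '[[0,0,0,0,0,0],[0,0,0,0,0,0],[0,0,0,0,0,0],[0,0,0,0,0,0],[0,0,0,0,0,0],[0,0,0,0,0,0],[0,0,0,0,0,0],[0,0,0,0,0,0]]' 0 35
```

```text
time_s: 15.85
tool_pos: [0.5968, 0.1183, 0.0303]
tool_rot: [180.0, -0.0, -2.5]
force: [0.8, -0.1, -0.1]
grip_width: 0.0111
```

```bash
python3 -m pendant '[[-0.08,0,0,0,0,0],[-0.18,0,0,0,0,0],[-0.28,0,0,0,0,0],[-0.4,0,0,0,0,0],[-0.52,0,0,0,0,0],[-0.64,0,0,0,0,0],[-0.74,0,0,0,0,0],[-0.8,0,0,0,0,0]]'; python3 -m pendant '[[-0.1,0,0,0,0,0],[-0.22,0,0,0,0,0],[-0.34,0,0,0,0,0],[-0.46,0,0,0,0,0],[-0.58,0,0,0,0,0],[-0.7,0,0,0,0,0],[-0.8,0,0,0,0,0],[-0.86,0,0,0,0,0]]';python3 -c "
from h import *
c=viewer.read_camera('scene'); f=c['frame'].copy()
save('b1',f,(205,90,395,260),4)
"
```

```text
time_s: 16.85
tool_pos: [0.5158, 0.1217, 0.0303]
tool_rot: [180.0, 0.0, -2.5]
force: [4.0, 0.3, -2.8]
grip_width: 0.0111
time_s: 17.85
tool_pos: [0.4299, 0.1255, 0.0302]
tool_rot: [180.0, 0.0, -2.5]
force: [4.1, -1.1, -3.3]
grip_width: 0.0111
```

View pics/b1.png

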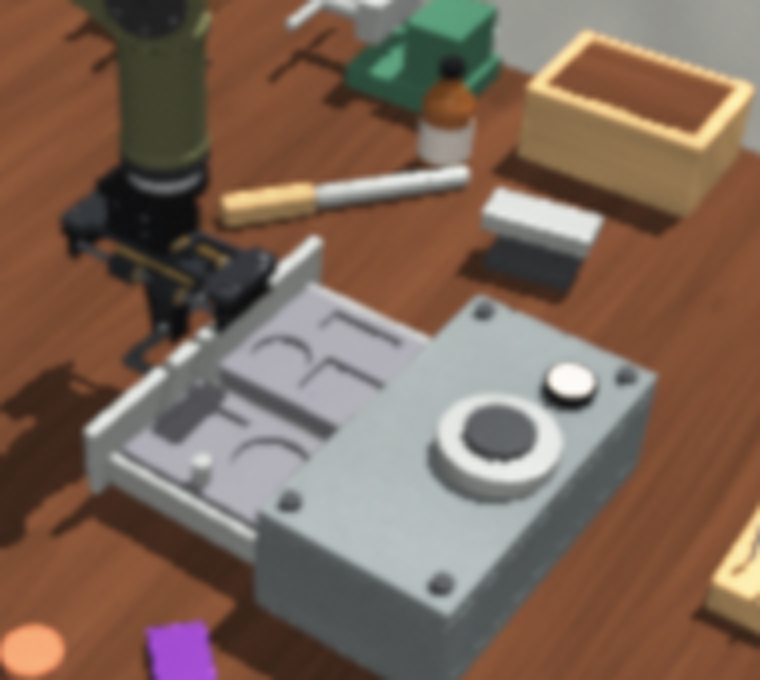

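```bash
python3 -m pendant '[[-0.01,0,0,0,0,0],[-0.02,0,0,0,0,0],[-0.025,0,0,0,0,0],[-0.025,0,0,0,0,0],[-0.025,0,0,0,0,0],[-0.025,0,0,0,0,0],[-0.025,0,0,0,0,0],[-0.025,0,0,0,0,0]]'; python3 -m pendant '[[0,0,0,0,0,0],[0,0,0,0,0,0],[0,0,0,0,0,0],[0,0,-0.1,0,0,0],[0,0,-0.3,0,0,0],[0,0,-0.5,0,0,0],[0,0,-0.75,0,0,0],[0,0,-1,0,0,0]]' 32
```

```text
time_s: 18.9
tool_pos: [0.429, 0.1256, 0.0302]
tool_rot: [-180.0, -0.1, -2.5]
force: [4.8, -0.9, -5.3]
grip_width: 0.0109
time_s: 19.9
tool_pos: [0.4282, 0.126, 0.1317]
tool_rot: [180.0, -0.0, -2.5]
force: [-0.2, 0.0, -0.3]
grip_width: 0.0319
```

```bash
python3 -m pendant '[[0,0.12,-0.05,0,0,0],[0,0.25,-0.1,0,0,0],[0,0.38,-0.1,0,0,0],[0,0.5,-0.1,0,0,0],[0,0.63,-0.1,0,0,0],[0,0.76,-0.1,0,0,0],[0,0.88,-0.1,0,0,0],[0,1,-0.1,0,0,0]]' 87 |head -3;python3 -m pendant '[[0,0.12,0,0,0,0],[0,0.25,0,0,0,0],[0,0.38,0,0,0,0],[0,0.5,0,0,0,0],[0,0.63,0,0,0,0],[0,0.76,0,0,0,0],[0,0.88,0,0,0,0],[0,1,0,0,0,0]]' |head -3; python3 -c "
from h import *
c,m=blanks('top'); f=c['frame'].copy()
save('c1',f,(190,110,310,220),6)
c=viewer.read_camera('scene'); save('c1s',c['frame'],(215,140,335,240),6)
"
```

```text
time_s: 20.9
tool_pos: [0.4239, 0.025, 0.1402]
tool_rot: [-180.0, 0.0, -2.5]
time_s: 21.9
tool_pos: [0.4194, -0.0749, 0.1402]
tool_rot: [180.0, -0.0, -2.5]
cen [-0.0059  0.7218] rectc -0.0049 0.7349 size 161.9 33.9 yaw -88.0 px 82 357
cen [0.0383 0.7305] rectc 0.0408 0.7357 size 162.1 23.3 yaw -88.1 px 79 344
cen [ 0.5326 -0.202 ] rectc 0.5329 -0.2008 size 51.0 47.4 yaw 89.0 px 334 203
cen [ 0.5195 -0.317 ] rectc 0.5198 -0.3168 size 73.2 47.8 yaw 49.8 px 365 206
cen [ 0.643  -0.2565] rectc 0.6417 -0.2559 size 61.3 60.7 yaw -46.8 px 348 173
```

View pics/c1.png

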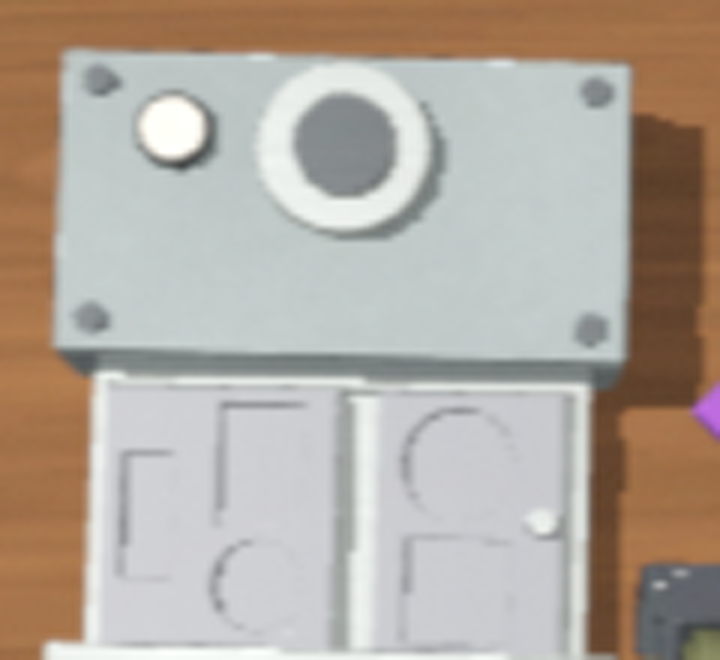

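View pics/c1s.png

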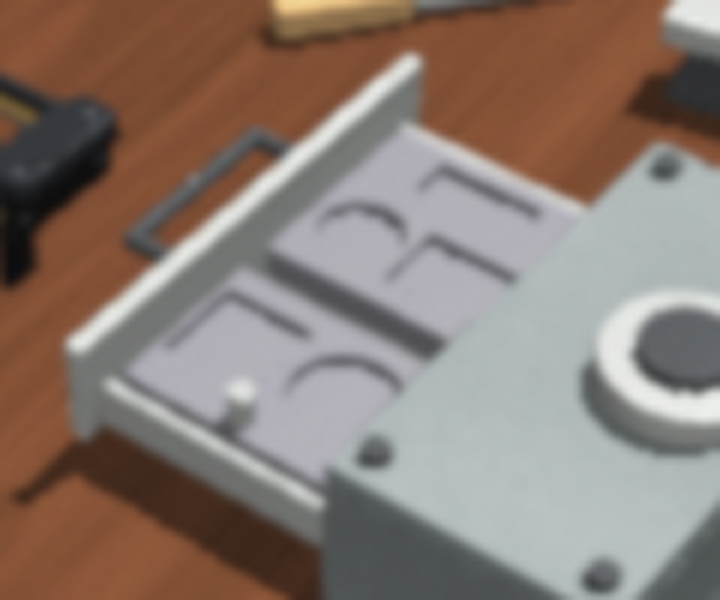

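```bash
python3 -c "
from h import *
c=viewer.read_camera('top'); f=c['frame'].astype(float)
g=np.clip((f-120)*2.0,0,255).astype(np.uint8)
save('d1',g,(203,170,252,222),15)
save('d2',g,(245,170,292,222),15)
"
```

```text
(no output)
```

View pics/d1.png

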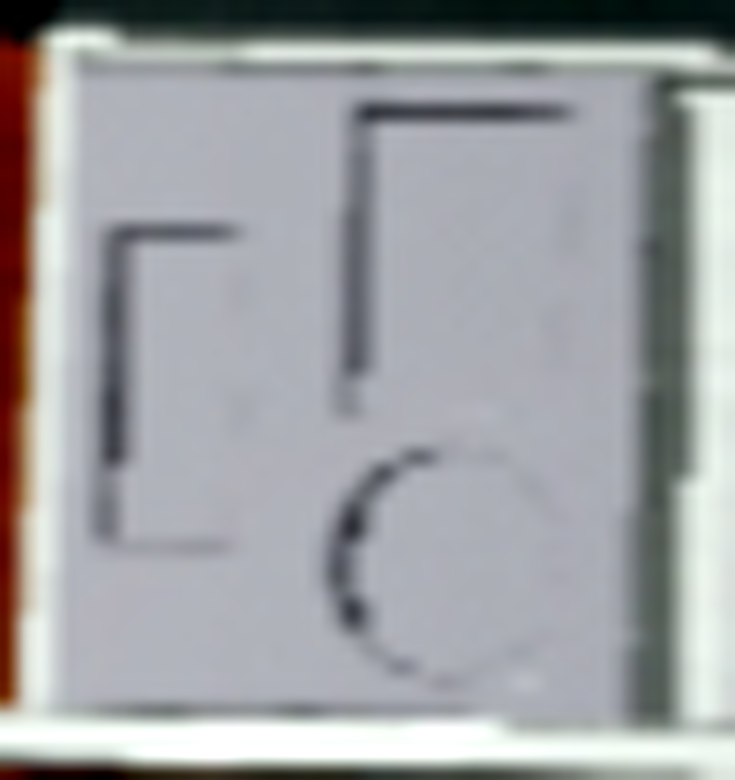

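View pics/d2.png

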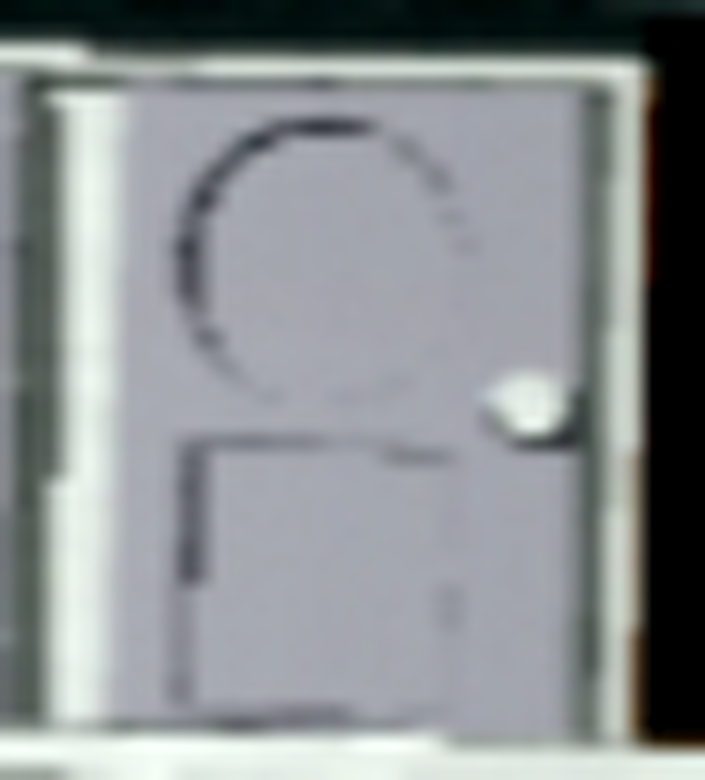

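```bash
cat > cav.py <<'E'
from h import *
c=viewer.read_camera('top')
yaw=np.radians(-2.5); ex=np.array([np.cos(yaw),np.sin(yaw)]); ey=np.array([-ex[1],ex[0]])
def w(p,o,z=.054): return onz(c,o[0]+(p[0]+.5)/15-.5,o[1]+(p[1]+.5)/15-.5,z)[:2]
A=(203,170);B=(245,170)
def pr(n,p): print(n,p.round(4),"press axes",round(ex@p,4),round(ey@p,4))
for n,p,o in (("bar TL",(101,224),A),("bar BL",(92,548),A),("bar R",(240,300),A),("bar c",(168,387),A),
 ("obl TL",(349,103),A),("obl BL",(335,416),A),("obl TR",(575,107),A),("obl c",(453,265),A),
 ("sd c",(445,566),A),("sd L",(327,565),A),("sd top",(445,443),A),("sd bot",(445,690),A),("sd R",(562,570),A),
 ("fix edge top",(650,80),A),("fix edge bot",(632,720),A),("fix left",(72,75),A),
 ("ld L",(175,262),B),("ld R",(476,262),B),("ld top",(325,115),B),("ld bot",(325,408),B),("ld c",(325,262),B),
 ("sq TL",(180,437),B),("sq BL",(168,720),B),("sq R",(462,500),B),("sq c",(315,578),B),
 ("lo edge top",(127,95),B),("lo edge bot",(106,725),B),("lo right",(580,200),B)):
    pr(n,w(p,o))
pr("knob",w((530,401),B,.078))
E
python3 cav.py
```

```text
bar TL [0.6054 0.2527] press axes 0.5938 0.2789
bar BL [0.5272 0.2556] press axes 0.5155 0.2783
bar R [0.5864 0.2194] press axes 0.5763 0.2447
bar c [0.5657 0.2369] press axes 0.5548 0.2614
obl TL [0.6338 0.1925] press axes 0.6248 0.22
obl BL [0.558  0.1968] press axes 0.5488 0.2209
obl TR [0.6318 0.138 ] press axes 0.6252 0.1654
obl c [0.594  0.1679] press axes 0.5861 0.1937
sd c [0.5213 0.1708] press axes 0.5134 0.1933
sd L [0.5221 0.1991] press axes 0.5129 0.2217
sd top [0.551  0.1704] press axes 0.543 0.1943
sd bot [0.4915 0.1711] press axes 0.4836 0.1924
sd R [0.5199 0.1427] press axes 0.5132 0.1652
fix edge top [0.6381 0.1197] press axes 0.6322 0.1475
fix edge bot [0.4836 0.1264] press axes 0.4776 0.1474
fix left [0.6418 0.2594] press axes 0.6299 0.2872
ld L [0.5932 0.0831] press axes 0.589 0.1088
ld R [0.5919 0.0105] press axes 0.5909 0.0363
ld top [0.6282 0.0462] press axes 0.6256 0.0736
ld bot [0.5572 0.0476] press axes 0.5546 0.0718
ld c [0.5925 0.0469] press axes 0.5899 0.0727
sq TL [0.5509 0.0826] press axes 0.5467 0.1065
sq BL [0.4829 0.0866] press axes 0.4786 0.1076
sq R [0.5345 0.0151] press axes 0.5333 0.0384
sq c [0.5163 0.0507] press axes 0.5136 0.0732
lo edge top [0.6339 0.094 ] press axes 0.6292 0.1215
lo edge bot [0.4819 0.1015] press axes 0.477 0.1224
lo right [ 0.6065 -0.0148] press axes 0.6065 0.0116
knob [ 0.556  -0.0006] press axes 0.5555 0.0236
```

```bash
python3 -c "
from h import *
print(env.tcp_to_grasp)
go(.556,-.0006,.10,87.5)"
```

```text
0.0187
shift [ 1.331 -0.794  0.402] turn [-0.  0.  1.] q7 8.2 t 22.1
```

```bash
python3 -m pendant '[[0.12,-0.1,0,0,0,-0.11],[0.25,-0.2,0,0,0,-0.22],[0.38,-0.3,0,0,0,-0.33],[0.5,-0.4,0,0,0,-0.44],[0.63,-0.5,0,0,0,-0.55],[0.76,-0.6,0,0,0,-0.66],[0.88,-0.7,0,0,0,-0.77],[1,-0.78,0,0,0,-0.88]]' 60 |head -3;python3 -c "
from h import *
go(.556,-.0006,.06,87.5)"
```

```text
time_s: 23.1
tool_pos: [0.5232, 0.0007, 0.1402]
tool_rot: [-180.0, -0.0, 77.1]
shift [0.06  0.323 0.802] turn [-0.    -0.    -0.116] q7 70.4 t 23.1
```

```bash
python3 -m pendant '[[0.02,0.1,0.05,0,0,-0.06],[0.04,0.2,0.15,0,0,-0.116],[0.06,0.32,0.25,0,0,-0.116],[0.06,0.32,0.35,0,0,-0.116],[0.06,0.32,0.45,0,0,-0.116],[0.06,0.32,0.55,0,0,-0.116],[0.06,0.32,0.68,0,0,-0.116],[0.06,0.32,0.8,0,0,-0.116]]' 60 |head -3; python3 -c "
from h import *
go(.556,-.0006,.029,87.5)
o=env.get_obs(); c=viewer.read_camera('scene'); f=c['frame'].copy()
save('e1',f,(215,140,335,240),6)
"
```

```text
time_s: 24.1
tool_pos: [0.5551, -0.0022, 0.0594]
tool_rot: [-180.0, 0.0, 87.1]
shift [0.017 0.008 0.304] turn [-0.     0.    -0.004] q7 75.9 t 24.1
```

View pics/e1.png

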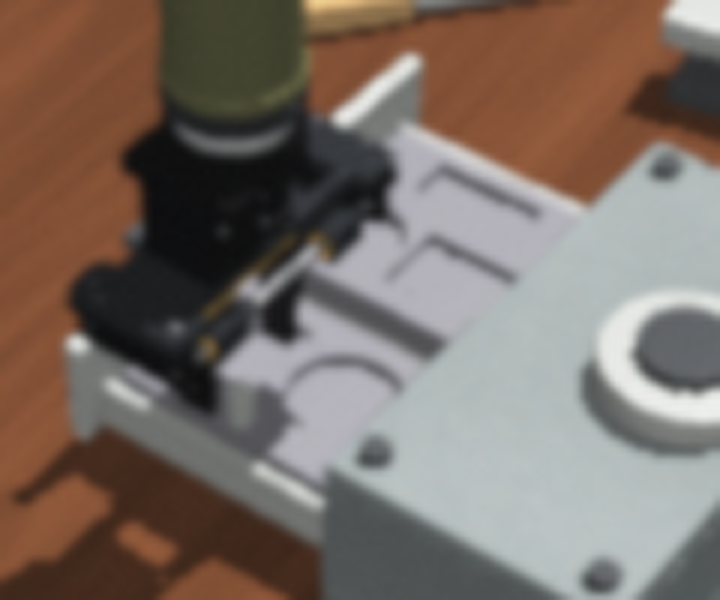

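```bash
python3 -m pendant '[[0.01,0,0.05,0,0,0],[0.02,0.01,0.1,0,0,0],[0.02,0.01,0.15,0,0,0],[0.02,0.01,0.2,0,0,0],[0.02,0.01,0.24,0,0,0],[0.02,0.01,0.28,0,0,0],[0.02,0.01,0.3,0,0,0],[0.02,0.01,0.3,0,0,0]]' 60 ; python3 -m pendant '[[0,0,0,0,0,0],[0,0,0,0,0,0],[0,0,0,0,0,0],[0,0,0,0,0,0],[0,0,0,0,0,0],[0,0,0,0,0,0],[0,0,0,0,0,0],[0,0,0,0,0,0]]' 0 30; python3 -c "
from h import *
o=env.get_obs(); c=viewer.read_camera('scene'); f=c['frame'].copy()
save('e2',f,(215,140,335,240),6)
"
```

```text
time_s: 25.15
tool_pos: [0.5563, -0.0002, 0.0301]
tool_rot: [-180.0, 0.0, 87.1]
force: [0.4, -0.6, 0.1]
grip_width: 0.06
time_s: 26.15
tool_pos: [0.5564, -0.0005, 0.0302]
tool_rot: [-180.0, 0.0, 87.1]
force: [-1.5, -1.1, -0.2]
grip_width: 0.0147
```

View pics/e2.png

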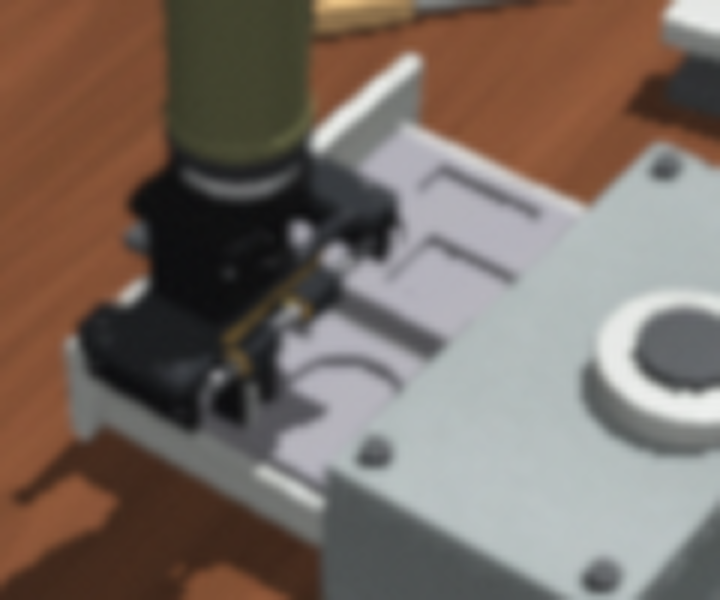

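```bash
python3 -m pendant '[[0.02,0,0,0,0,0],[0.05,0,0,0,0,0],[0.08,0,0,0,0,0],[0.11,0,0,0,0,0],[0.14,0,0,0,0,0],[0.17,0,0,0,0,0],[0.2,0,0,0,0,0],[0.23,0,0,0,0,0]]' ;  python3 -m pendant '[[0.004,0,0,0,0,0],[0.008,0,0,0,0,0],[0.012,0,0,0,0,0],[0.016,0,0,0,0,0],[0.02,0,0,0,0,0],[0.024,0,0,0,0,0],[0.028,0,0,0,0,0],[0.03,0,0,0,0,0]]'
```

```text
time_s: 27.2
tool_pos: [0.5576, 0.023, 0.0302]
tool_rot: [-180.0, 0.0, 87.1]
force: [-0.2, -3.4, 0.0]
grip_width: 0.0147
time_s: 28.2
tool_pos: [0.5576, 0.0234, 0.0302]
tool_rot: [-180.0, 0.2, 87.0]
force: [-1.6, -8.0, 2.8]
grip_width: 0.015
```

```bash
python3 -m pendant '[[0,0,0,0,0,0],[0,0,0,0,0,0],[0,0,0,0,0,0],[0,0,-0.1,0,0,0],[0,0,-0.25,0,0,0],[0,0.1,-0.45,0,0,0],[0,0.25,-0.65,0,0,0],[0,0.45,-0.85,0,0,0]]' 50 | head -3; python3 -c "
from h import *
go(.643,-.2565,.06,43.2)"
```

```text
time_s: 29.2
tool_pos: [0.6034, 0.0237, 0.1174]
tool_rot: [179.9, 0.0, 87.1]
shift [-2.778  0.535  0.576] turn [ 0.001 -0.     0.488] q7 73.1 t 29.2
```

```bash
python3 -m pendant '[[-0.1,0.02,0,0,0,0.03],[-0.22,0.04,0,0,0,0.06],[-0.35,0.06,0,0,0,0.1],[-0.48,0.08,0,0,0,0.15],[-0.61,0.1,0,0,0,0.2],[-0.74,0.12,0,0,0,0.24],[-0.87,0.15,0,0,0,0.27],[-1,0.18,0,0,0,0.3]]' 87 | head -3; python3 -c "
from h import *
go(.643,-.2565,.06,43.2)
c=viewer.read_camera('top');f=c['frame'].astype(float)
g=np.clip((f-120)*2.0,0,255).astype(np.uint8)
save('f1',g,(203,170,292,222),8)"
```

```text
time_s: 30.2
tool_pos: [0.615, -0.0785, 0.1148]
tool_rot: [-180.0, 0.0, 59.9]
shift [-1.399  1.135  0.548] turn [-0.     0.001  0.186] q7 56.8 t 30.2
```

View pics/f1.png

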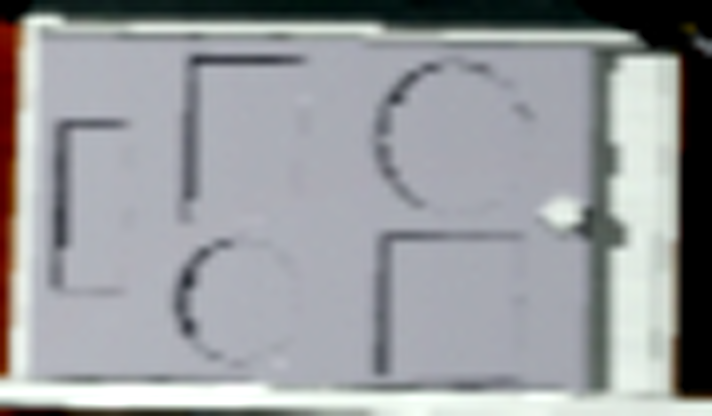

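```bash
python3 -c "
from h import *
c=viewer.read_camera('top')
yaw=np.radians(-2.5); ex=np.array([np.cos(yaw),np.sin(yaw)]); ey=np.array([-ex[1],ex[0]])
for n,p in (('ld',(453,137)),('sq',(451,306)),('obl',(247,139)),('sd',(237,300)),('bar',(91,207))):
  q=onz(c,203+(p[0]+.5)/8-.5,170+(p[1]+.5)/8-.5,.054)[:2]; print(n,q.round(4),(ex@q).round(4),(ey@q).round(4))
for n,a,b in (('ld',.590,.0975),('sq',.5126,.0975),('obl',.5865,.193),('sd',.5133,.1935),('bar',.5547,.2616)): print(n,(a*ex+b*ey).round(4))
"
python3 -m pendant '[[-0.1,0.1,0,0,0,0.03],[-0.22,0.22,0.05,0,0,0.06],[-0.35,0.35,0.1,0,0,0.1],[-0.48,0.48,0.15,0,0,0.15],[-0.61,0.61,0.2,0,0,0.18],[-0.74,0.74,0.25,0,0,0.186],[-0.87,0.87,0.3,0,0,0.186],[-1,1,0.3,0,0,0.186]]' 87 | head -3; python3 -c "
from h import *
go(.643,-.2565,-.02,43.2)"
```

```text
ld [0.5941 0.0722] 0.5904 0.0981
sq [0.5177 0.0745] 0.5139 0.097
obl [0.5949 0.1654] 0.5871 0.1911
sd [0.5221 0.1708] 0.5141 0.1934
bar [0.5653 0.2362] 0.5544 0.2606
ld [0.5937 0.0717]
sq [0.5164 0.075 ]
obl [0.5944 0.1672]
sd [0.5213 0.1709]
bar [0.5656 0.2372]
time_s: 31.3
tool_pos: [0.6524, -0.215, 0.0846]
tool_rot: [-180.0, 0.0, 43.4]
shift [-0.353  0.238  1.046] turn [-0.001  0.     0.002] q7 51.4 t 31.3
```

```bash
python3 -m pendant '[[-0.1,0.07,0.05,0,0,0],[-0.2,0.14,0.1,0,0,0],[-0.3,0.21,0.2,0,0,0],[-0.35,0.24,0.3,0,0,0],[-0.35,0.24,0.42,0,0,0],[-0.35,0.24,0.54,0,0,0],[-0.35,0.24,0.66,0,0,0],[-0.35,0.24,0.75,0,0,0]]' 87 | head -3; python3 -c "
from h import *
go(.643,-.2565,-.022,43.2)
c=viewer.read_camera('scene');save('g1',c['frame'],(180,220,300,320),6)"
```

```text
time_s: 32.3
tool_pos: [0.6433, -0.2547, 0.0092]
tool_rot: [-180.0, 0.0, 43.4]
shift [-0.015  0.011  0.312] turn [-0.     0.     0.002] q7 53.8 t 32.3
```

View pics/g1.png

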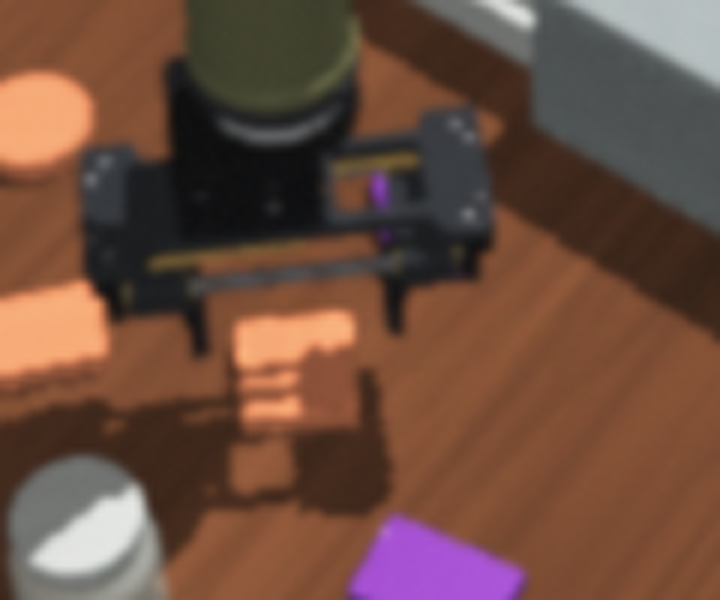

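```bash
python3 -m pendant '[[-0.01,0.01,0.05,0,0,0],[-0.01,0.01,0.1,0,0,0],[-0.01,0.01,0.15,0,0,0],[-0.01,0.01,0.2,0,0,0],[-0.01,0.01,0.25,0,0,0],[-0.01,0.01,0.29,0,0,0],[-0.01,0.01,0.31,0,0,0],[-0.01,0.01,0.33,0,0,0]]' 87 ; python3 -m pendant '[[0,0,0.01,0,0,0],[0,0,0.02,0,0,0],[0,0,0.03,0,0,0],[0,0,0.04,0,0,0],[0,0,0.05,0,0,0],[0,0,0.06,0,0,0],[0,0,0.07,0,0,0],[0,0,0.08,0,0,0]]' 87
```

```text
time_s: 33.35
tool_pos: [0.6436, -0.2567, -0.0228]
tool_rot: [180.0, -0.0, 43.4]
force: [-0.1, 0.1, 0.2]
grip_width: 0.087
time_s: 34.35
tool_pos: [0.6435, -0.2567, -0.0308]
tool_rot: [180.0, 0.0, 43.4]
force: [-0.5, 0.5, 0.4]
grip_width: 0.087
```

```bash
python3 -m pendant '[[0,0,0.01,0,0,0],[0,0,0.02,0,0,0],[0,0,0.03,0,0,0],[0,0,0.035,0,0,0],[0,0,0.04,0,0,0],[0,0,0.045,0,0,0],[0,0,0.05,0,0,0],[0,0,0.05,0,0,0]]' 87;python3 -c "
from h import *
c=viewer.read_camera('scene');save('g2',c['frame'],(180,220,300,320),6)"
```

```text
time_s: 35.35
tool_pos: [0.6435, -0.2568, -0.0348]
tool_rot: [180.0, 0.0, 43.4]
force: [-2.0, 0.8, 6.0]
grip_width: 0.087
```

View pics/g2.png

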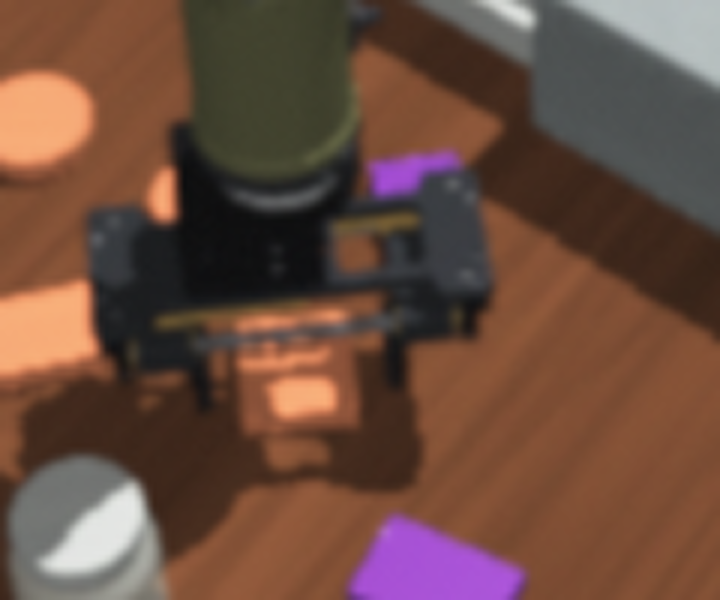

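```bash
python3 -m pendant '[[0,0,-0.05,0,0,0],[0,0,-0.1,0,0,0],[0,0,-0.1,0,0,0],[0,0,-0.1,0,0,0],[0,0,-0.1,0,0,0],[0,0,-0.1,0,0,0],[0,0,-0.1,0,0,0],[0,0,-0.1,0,0,0]]' 87 | head -2; python3 -m pendant '[[0,0,0,0,0,0],[0,0,0,0,0,0],[0,0,0,0,0,0],[0,0,0,0,0,0],[0,0,0,0,0,0],[0,0,0,0,0,0],[0,0,0,0,0,0],[0,0,0,0,0,0]]' 45 45
```

```text
time_s: 36.4
tool_pos: [0.6434, -0.2567, -0.0258]
time_s: 37.4
tool_pos: [0.6433, -0.2569, -0.0258]
tool_rot: [-180.0, 0.0, 43.4]
force: [-1.6, -0.8, 0.9]
grip_width: 0.0569
```

```bash
python3 -m pendant '[[0,0,-0.12,0,0,0],[0,0,-0.3,0,0,0],[0,0,-0.5,0,0,0],[0.02,-0.05,-0.7,0,0,0],[0.05,-0.12,-0.9,0,0,0],[0.1,-0.25,-1,0,0,0],[0.15,-0.38,-1,0,0,0],[0.2,-0.5,-1,0,0,0]]' 45 45; python3 -c "
from h import *
go(.517,.0748,.08,87.5)"
```

```text
time_s: 38.4
tool_pos: [0.6225, -0.2049, 0.0734]
tool_rot: [-179.9, 0.0, 43.4]
force: [-0.8, -0.3, -5.9]
grip_width: 0.057
shift [ 1.156 -2.757 -0.062] turn [-0.001  0.    -0.49 ] q7 51.5 t 38.4
```

```bash
python3 -m pendant '[[0.05,-0.12,0,0,0,-0.06],[0.1,-0.25,0,0,0,-0.12],[0.16,-0.38,-0.05,0,0,-0.18],[0.21,-0.5,-0.1,0,0,-0.24],[0.26,-0.63,-0.1,0,0,-0.3],[0.32,-0.76,-0.1,0,0,-0.36],[0.37,-0.88,-0.1,0,0,-0.42],[0.42,-1,-0.1,0,0,-0.49]]' 45 45|head -3; python3 -c "
from h import *
go(.517,.0748,.08,87.5)"
```

```text
time_s: 39.4
tool_pos: [0.5843, -0.1039, 0.0832]
tool_rot: [-179.9, -0.0, 87.7]
shift [ 1.759 -0.744  0.034] turn [-0.001 -0.     0.002] q7 86.1 t 39.4
```

```bash
python3 -m pendant '[[0.12,-0.05,0,0,0,0],[0.25,-0.1,0,0,0,0],[0.38,-0.16,0,0,0,0],[0.5,-0.21,0,0,0,0],[0.63,-0.26,0,0,0,0],[0.76,-0.32,0,0,0,0],[0.88,-0.37,0,0,0,0],[1,-0.42,0,0,0,0]]' 45 45|head -3; python3 -m pendant '[[0.12,-0.05,0,0,0,0],[0.25,-0.1,0,0,0,0],[0.38,-0.16,0,0,0,0],[0.5,-0.21,0,0,0,0],[0.6,-0.26,0,0,0,0],[0.7,-0.3,0.1,0,0,0],[0.76,-0.33,0.2,0,0,0],[0.76,-0.33,0.25,0,0,0]]' 45 45|head -3; python3 -c "
from h import *
go(.517,.0748,.08,87.5)
c=viewer.read_camera('scene');save('h1',c['frame'],(215,110,335,210),6)"
```

```text
time_s: 40.4
tool_pos: [0.5477, -0.0025, 0.0843]
tool_rot: [180.0, 0.0, 87.5]
time_s: 41.4
tool_pos: [0.5174, 0.0744, 0.0579]
tool_rot: [-179.9, 0.0, 87.5]
shift [ 0.004 -0.004 -0.221] turn [-0.001  0.     0.   ] q7 68.6 t 41.4
```

View pics/h1.png

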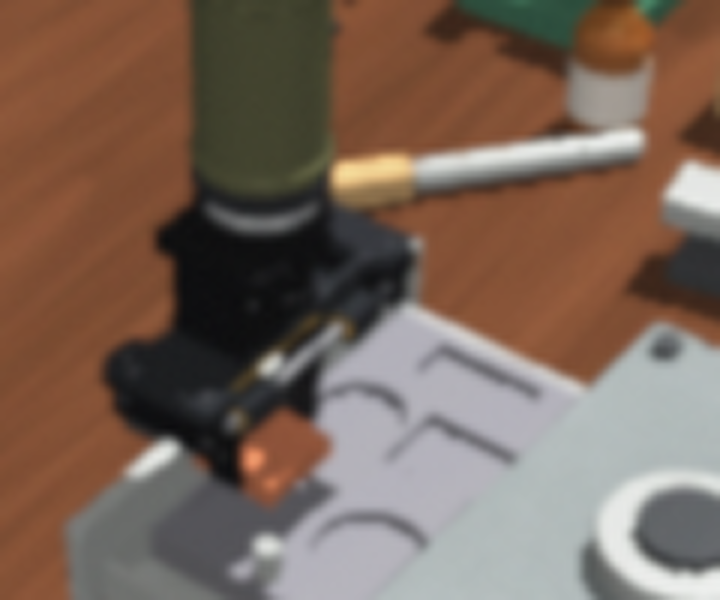

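```bash
python3 -m pendant '[[0,0,0.04,0,0,0],[0,0,0.08,0,0,0],[0,0,0.13,0,0,0],[0,0,0.18,0,0,0],[0,0,0.22,0,0,0],[0,0,0.26,0,0,0],[0,0,0.28,0,0,0],[0,0,0.28,0,0,0]]' 45 45; python3 -m pendant '[[0,0,0.01,0,0,0],[0,0,0.02,0,0,0],[0,0,0.03,0,0,0],[0,0,0.04,0,0,0],[0,0,0.05,0,0,0],[0,0,0.06,0,0,0],[0,0,0.06,0,0,0],[0,0,0.06,0,0,0]]' 45 45
```

```text
time_s: 42.45
tool_pos: [0.5183, 0.0741, 0.0311]
tool_rot: [-180.0, 0.0, 87.5]
force: [0.4, 0.5, -5.2]
grip_width: 0.0568
time_s: 43.45
tool_pos: [0.5184, 0.0741, 0.0252]
tool_rot: [180.0, 0.0, 87.5]
force: [0.7, -0.1, -5.4]
grip_width: 0.0573
```

```bash
python3 -m pendant '[[0,0,0.005,0,0,0],[0,0,0.01,0,0,0],[0,0,0.015,0,0,0],[0,0,0.02,0,0,0],[0,0,0.025,0,0,0],[0,0,0.03,0,0,0],[0,0,0.035,0,0,0],[0,0,0.035,0,0,0]]' 45 45
```

```text
time_s: 44.45
tool_pos: [0.5183, 0.074, 0.0217]
tool_rot: [-180.0, 0.0, 87.5]
force: [-0.5, -0.2, -5.2]
grip_width: 0.0572
```

```bash
python3 -m pendant '[[0,0,0,0,0,0],[0,0,0,0,0,0],[0,0,0,0,0,0],[0,0,-0.1,0,0,0],[0,0,-0.3,0,0,0],[0,0,-0.55,0,0,0],[0,0,-0.8,0,0,0],[0,0,-1,0,0,0]]' 72 | head -3; python3 -c "
from h import *
go(.5326,-.202,.06,87.5)"
python3 -m pendant '[[-0.12,0.01,0,0,0,0],[-0.25,0.01,0,0,0,0],[-0.38,0.02,0,0,0,0],[-0.5,0.02,0,0,0,0],[-0.63,0.03,0,0,0,0],[-0.76,0.03,0,0,0,0],[-0.88,0.03,0,0,0,0],[-1,0.03,0,0,0,0]]' 72 | head -3; python3 -c "
from h import *
c,m=blanks(z=.063); save('i1',c['frame'],(203,170,292,222),8)
c=viewer.read_camera('scene');save('i1s',c['frame'],(215,110,335,210),6)"
```

```text
time_s: 45.45
tool_pos: [0.5192, 0.0744, 0.1245]
tool_rot: [179.8, 0.0, 87.5]
shift [-2.755  0.253  0.647] turn [ 0.002  0.    -0.   ] q7 71.4 t 45.45
time_s: 46.45
tool_pos: [0.5169, -0.0267, 0.1217]
tool_rot: [-180.0, 0.0, 87.5]
cen [0.0066 0.7031] rectc 0.0076 0.7156 size 157.3 33.0 yaw -88.0 px 82 357
cen [0.0494 0.714 ] rectc 0.052 0.7164 size 157.5 23.0 yaw -88.0 px 79 344
cen [ 0.4183 -0.1977] rectc 0.4189 -0.1982 size 52.6 45.6 yaw 89.0 px 336 234
cen [0.5185 0.0864] rectc 0.5184 0.0832 size 56.9 42.3 yaw -0.9 px 256 207
cen [ 0.521  -0.3052] rectc 0.517 -0.3055 size 71.1 46.5 yaw 49.8 px 365 205
```

View pics/i1.png

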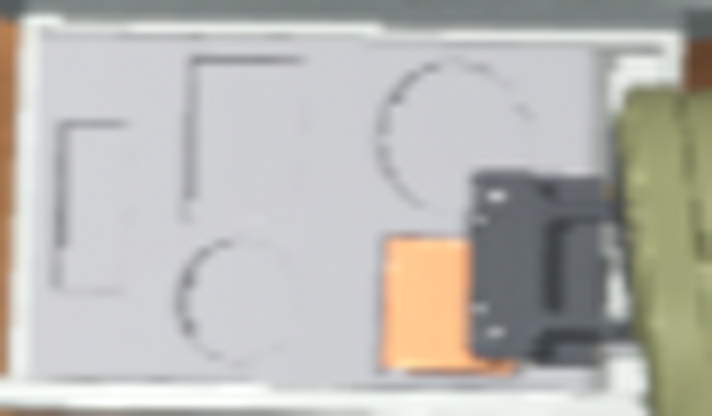

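View pics/i1s.png

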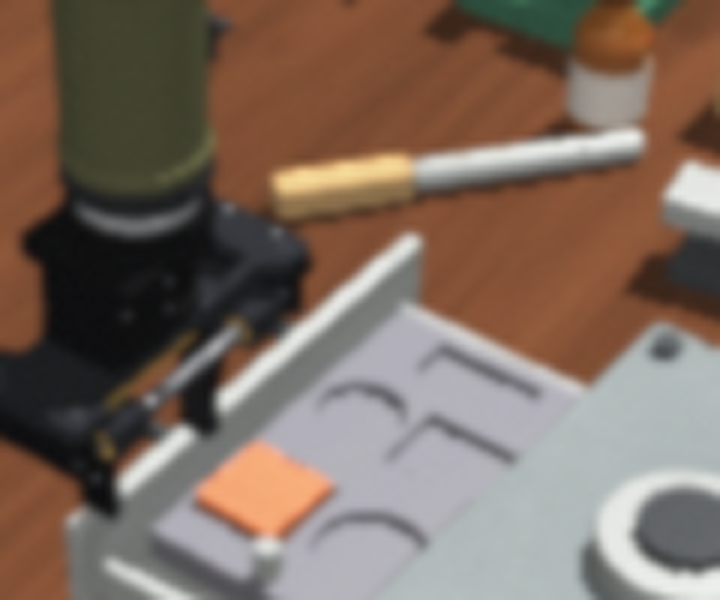

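```bash
python3 -c "
from h import *
c,m=blanks(quiet=1); save('j1',c['frame'],(250,130,410,280),4.5)
blanks('scene')
c=viewer.read_camera('scene');save('j1s',c['frame'],(120,200,300,330),4.4)"
```

```text
cen [ 0.693  -0.5506] rectc 0.6943 -0.5532 size 75.9 34.6 yaw -3.2 px 174 368
cen [ 0.9919 -0.2545] rectc 0.9846 -0.2351 size 319.1 42.7 yaw -89.9 px 333 343
cen [ 0.4314 -0.4448] rectc 0.4314 -0.4436 size 83.3 79.2 yaw -41.6 px 135 289
cen [ 0.5237 -0.3198] rectc 0.5201 -0.3193 size 78.5 58.2 yaw 50.2 px 186 275
cen [ 0.5391 -0.205 ] rectc 0.5412 -0.2041 size 58.7 42.0 yaw 90.0 px 214 253
cen [ 0.4166 -0.2095] rectc 0.4161 -0.209 size 59.6 59.2 yaw -86.8 px 185 237
cen [0.489  0.1094] rectc 0.4888 0.1088 size 70.1 67.2 yaw -1.3 px 259 192
cen [1.1402 0.7577] rectc 1.1374 0.7577 size 161.8 23.8 yaw 0.1 px 490 164
cen [-0.5756  0.6476] rectc -0.5937 0.6896 size 418.1 152.9 yaw -39.3 px 157 59
```

View pics/j1.png

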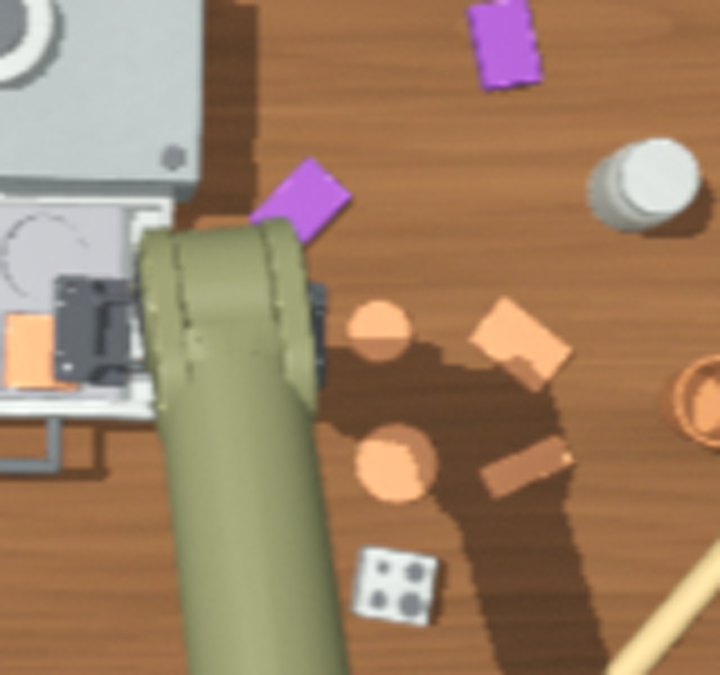

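View pics/j1s.png

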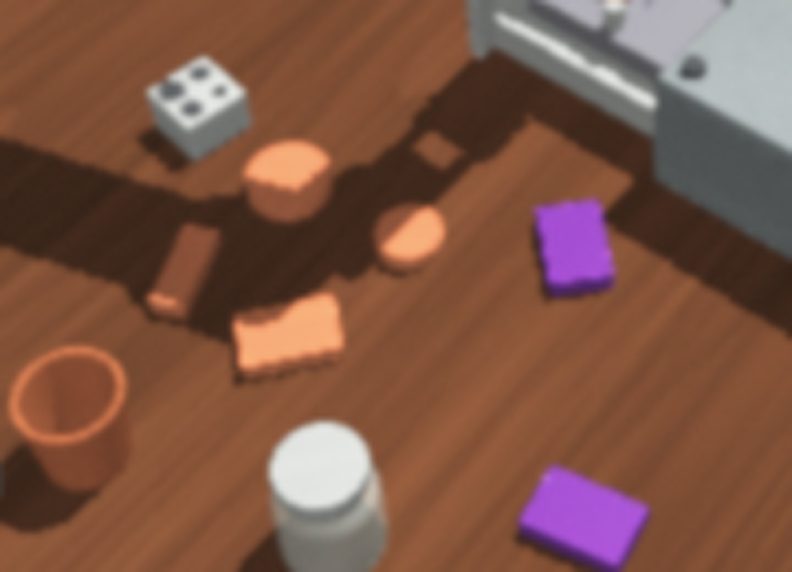

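```bash
python3 -c "
from h import *
go(.5326,-.2015,-.0255,87.5)"
python3 -m pendant '[[-0.12,0.01,0,0,0,0],[-0.25,0.01,0,0,0,0],[-0.38,0.02,0,0,0,0],[-0.5,0.03,0,0,0,0],[-0.63,0.04,0.05,0,0,0],[-0.76,0.05,0.15,0,0,0],[-0.88,0.06,0.25,0,0,0],[-1,0.07,0.35,0,0,0]]' 80 | head -3
python3 -c "
from h import *
go(.5326,-.2015,-.0255,87.5)"
```

```text
shift [-1.752  0.233  1.472] turn [ 0. -0. -0.] q7 83.4 t 46.7
time_s: 47.7
tool_pos: [0.5193, -0.1269, 0.0857]
tool_rot: [-180.0, -0.0, 87.5]
shift [-0.74   0.167  1.111] turn [-0. -0. -0.] q7 92.8 t 47.7
```

```bash
python3 -m pendant '[[-0.2,0.04,0.05,0,0,0],[-0.4,0.09,0.15,0,0,0],[-0.6,0.14,0.3,0,0,0],[-0.74,0.17,0.45,0,0,0],[-0.74,0.17,0.6,0,0,0],[-0.74,0.17,0.72,0,0,0],[-0.74,0.17,0.8,0,0,0],[-0.74,0.17,0.8,0,0,0]]' 80 | head -3
python3 -c "
from h import *
go(.5326,-.2015,-.0255,87.5)"
```

```text
time_s: 48.7
tool_pos: [0.5329, -0.2, 0.0062]
tool_rot: [-179.9, -0.0, 87.5]
shift [-0.015 -0.002  0.317] turn [-0.001 -0.     0.   ] q7 96.1 t 48.7
```

```bash
python3 -m pendant '[[-0.015,0,0.06,0,0,0],[-0.015,0,0.12,0,0,0],[-0.015,0,0.18,0,0,0],[-0.015,0,0.24,0,0,0],[-0.015,0,0.29,0,0,0],[-0.015,0,0.32,0,0,0],[-0.015,0,0.32,0,0,0],[-0.015,0,0.32,0,0,0]]' 80
python3 -m pendant '[[0,0,0,0,0,0],[0,0,0,0,0,0],[0,0,0,0,0,0],[0,0,0,0,0,0],[0,0,0,0,0,0],[0,0,0,0,0,0],[0,0,0,0,0,0],[0,0,0,0,0,0]]' 35 45
```

```text
time_s: 49.7
tool_pos: [0.5334, -0.2024, -0.0251]
tool_rot: [180.0, 0.0, 87.5]
force: [-0.1, 0.1, -0.4]
grip_width: 0.0799
time_s: 50.7
tool_pos: [0.5332, -0.2024, -0.0252]
tool_rot: [-180.0, 0.0, 87.5]
force: [-0.8, 0.1, 0.8]
grip_width: 0.0484
```

```bash
python3 -m pendant '[[0,0,-0.12,0,0,0],[0,0,-0.28,0,0,0],[0.05,0,-0.45,0,0,0],[0.15,0,-0.6,0,0,0],[0.28,0,-0.72,0,0,0],[0.4,0,-0.82,0,0,0],[0.52,0,-0.9,0,0,0],[0.65,0,-0.95,0,0,0]]' 35 45 | head -5
python3 -m pendant '[[0.12,0,0,0,0,0],[0.25,-0.01,0,0,0,0],[0.38,-0.02,0,0,0,0],[0.5,-0.03,0,0,0,0],[0.63,-0.04,0,0,0,0],[0.76,-0.05,0,0,0,0],[0.88,-0.06,0,0,0,0],[1,-0.07,0,0,0,0]]' 35 45 | sed -n 2p
python3 -m pendant '[[0.12,0,0,0,0,0],[0.25,-0.01,0,0,0,0],[0.38,-0.02,0,0,0,0],[0.5,-0.03,0,0,0,0],[0.63,-0.04,0,0,0,0],[0.76,-0.05,0,0,0,0],[0.88,-0.06,0,0,0,0],[1,-0.07,0,0,0,0]]' 35 45 
python3 -c "
from h import *
go(.5217,.1709,.06,87.5)"
```

```text
time_s: 51.7
tool_pos: [0.5361, -0.1365, 0.0701]
tool_rot: [180.0, 0.0, 87.5]
force: [1.3, -0.3, -3.5]
grip_width: 0.0484
tool_pos: [0.5335, -0.0364, 0.0697]
time_s: 53.7
tool_pos: [0.5309, 0.0638, 0.0697]
tool_rot: [180.0, 0.0, 87.5]
force: [-0.3, -0.3, -2.6]
grip_width: 0.0479
shift [ 1.066 -0.139  0.097] turn [ 0.  0. -0.] q7 70.1 t 53.7
```

```bash
python3 -m pendant '[[0.14,-0.02,0,0,0,0],[0.28,-0.04,0,0,0,0],[0.42,-0.06,0,0,0,0],[0.57,-0.08,0,0,0,0],[0.71,-0.1,0,0,0,0],[0.85,-0.12,0,0,0,0],[0.95,-0.13,0.05,0,0,0],[1,-0.135,0.1,0,0,0]]' 35 45 | sed -n 2p
python3 -c "
from h import *
go(.522,.1709,.029,87.5)"
```

```text
tool_pos: [0.5216, 0.1642, 0.0593]
shift [0.067 0.001 0.303] turn [-0.  0.  0.] q7 57.5 t 54.7
```

```bash
python3 -m pendant '[[0.04,0,0,0,0,0],[0.067,0,0.06,0,0,0],[0.067,0,0.12,0,0,0],[0.067,0,0.18,0,0,0],[0.067,0,0.23,0,0,0],[0.067,0,0.27,0,0,0],[0.067,0,0.29,0,0,0],[0.067,0,0.29,0,0,0]]' 35 45 | sed -n 2,5p
python3 -m pendant '[[0,0,0.01,0,0,0],[0,0,0.02,0,0,0],[0,0,0.03,0,0,0],[0,0,0.04,0,0,0],[0,0,0.05,0,0,0],[0,0,0.06,0,0,0],[0,0,0.07,0,0,0],[0,0,0.07,0,0,0]]' 35 45
```

```text
tool_pos: [0.5221, 0.1702, 0.0306]
tool_rot: [-180.0, 0.0, 87.5]
force: [0.1, -0.4, -2.9]
grip_width: 0.0486
time_s: 56.7
tool_pos: [0.5221, 0.1701, 0.0236]
tool_rot: [-180.0, 0.0, 87.5]
force: [-0.3, 1.0, -4.1]
grip_width: 0.0479
```

```bash
python3 -m pendant '[[0,0,0.01,0,0,0],[0,0,0.02,0,0,0],[0,0,0.025,0,0,0],[0,0,0.025,0,0,0],[0,0,0.025,0,0,0],[0,0,0.025,0,0,0],[0,0,0.025,0,0,0],[0,0,0.025,0,0,0]]' 35 45 |sed -n 2,4p
python3 -m pendant '[[0,0,0,0,0,0],[0,0,0,0,0,0],[0,0,0,0,0,0],[0,0,-0.1,0,0,0],[0,0,-0.3,0,0,0],[-0.1,0,-0.55,0,0,0],[-0.25,0,-0.8,0,0,0],[-0.4,0,-0.9,0,0,0]]' 62 | sed -n 2p
python3 -m pendant '[[-0.12,0,0,0,0,0],[-0.25,0,0,0,0,0],[-0.38,0,0,0,0,0],[-0.5,0,0,0,0,0],[-0.63,0,0,0,0,0],[-0.76,0,0,0,0,0],[-0.88,0,0,0,0,0],[-1,0,0,0,0,0]]' 80 | sed -n 2p
python3 -m pendant '[[-0.12,0,0,0,0,0],[-0.25,0,0,0,0,0],[-0.38,0,0,0,0,0],[-0.5,0,0,0,0,0],[-0.63,0,0,0,0,0],[-0.76,0,0,0,0,0],[-0.88,0,0,0,0,0],[-1,0,0,0,0,0]]' 80 | sed -n 2p
python3 -c "
from h import *
c,m=blanks(z=.063); save('k1',c['frame'],(203,170,292,222),8)
blanks()
c=viewer.read_camera('scene');save('k1s',c['frame'],(215,110,335,210),6)"
```

```text
tool_pos: [0.5222, 0.1702, 0.0217]
tool_rot: [180.0, 0.0, 87.5]
force: [-3.6, -1.1, 6.2]
tool_pos: [0.5218, 0.1306, 0.1145]
tool_pos: [0.5159, 0.0295, 0.1112]
tool_pos: [0.5115, -0.0704, 0.1112]
cen [0.0067 0.7026] rectc 0.0077 0.7156 size 157.2 32.9 yaw -88.3 px 82 357
cen [0.0493 0.7113] rectc 0.0518 0.7164 size 157.5 22.7 yaw -88.1 px 79 344
cen [ 0.419  -0.2118] rectc 0.4187 -0.2127 size 45.8 45.6 yaw 89.0 px 340 234
cen [0.5205 0.1719] rectc 0.52 0.1727 size 49.7 49.6 yaw -1.0 px 232 207
cen [0.5184 0.0746] rectc 0.5165 0.0743 size 60.4 60.4 yaw -1.0 px 259 207
cen [ 0.5208 -0.304 ] rectc 0.517 -0.3055 size 71.1 46.5 yaw 49.8 px 365 205
cen [-0.0058  0.7222] rectc -0.0049 0.7349 size 161.9 33.9 yaw -88.0 px 82 357
cen [0.0383 0.7311] rectc 0.0407 0.7357 size 162.1 23.5 yaw -88.1 px 79 344
cen [ 0.4189 -0.2214] rectc 0.4184 -0.2229 size 47.1 43.3 yaw -1.8 px 340 234
cen [0.5234 0.1749] rectc 0.5229 0.1757 size 51.0 51.0 yaw -1.0 px 232 207
cen [0.5212 0.0747] rectc 0.5193 0.0743 size 62.1 62.1 yaw -1.0 px 259 207
cen [ 0.5237 -0.3153] rectc 0.5198 -0.3168 size 73.2 47.8 yaw 49.8 px 365 205
```

View pics/k1.png

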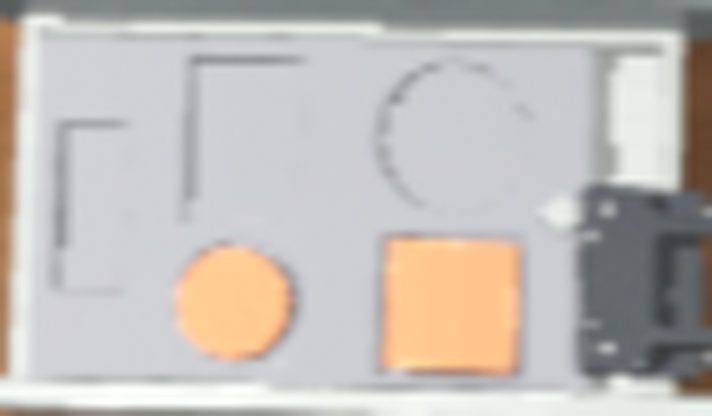

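View pics/k1s.png

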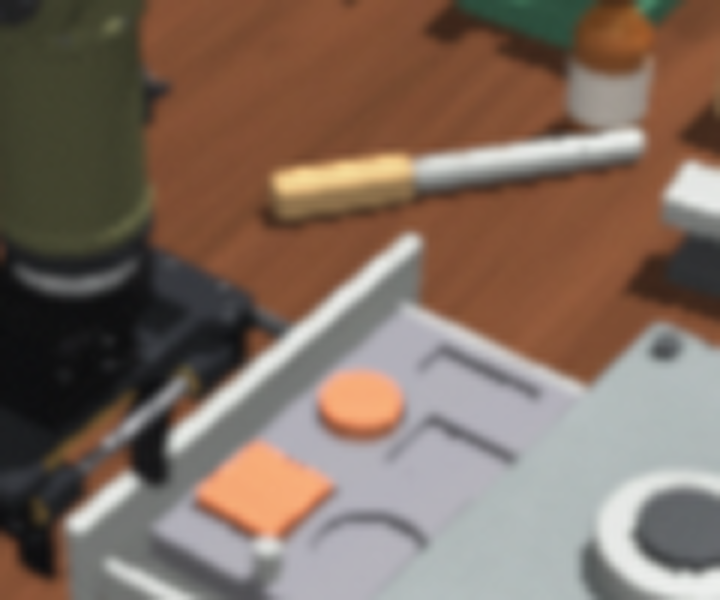

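```bash
python3 -m pendant '[[-0.12,0,0,0,0,0.11],[-0.25,0,0,0,0,0.22],[-0.38,0,0,0,0,0.33],[-0.5,0,0,0,0,0.44],[-0.63,0,0,0,0,0.55],[-0.76,0,0,0,0,0.66],[-0.88,0,0,0,0,0.77],[-1,0,0,0,0,0.88]]' 80 | sed -n 2,3p
python3 -c "
from h import *
go(.5197,-.317,.05,-40.2)"
```

```text
tool_pos: [0.5073, -0.169, 0.1112]
tool_rot: [-180.0, -0.0, 8.0]
shift [-0.084  1.483  0.612] turn [-0.     0.     0.536] q7 20.4 t 61.85
```

```bash
python3 -m pendant '[[0,0.12,0,0,0,0.08],[-0.01,0.25,0,0,0,0.16],[-0.02,0.38,0.05,0,0,0.24],[-0.03,0.5,0.1,0,0,0.32],[-0.04,0.63,0.15,0,0,0.4],[-0.05,0.76,0.2,0,0,0.48],[-0.06,0.88,0.25,0,0,0.53],[-0.06,1,0.3,0,0,0.536]]' 80 | sed -n 2,3p
python3 -c "
from h import *
c,m=blanks()
go(.5197,-.317,-.0255,-40.2)"
```

```text
tool_pos: [0.516, -0.269, 0.081]
tool_rot: [-180.0, 0.0, -39.9]
cen [-0.0059  0.7226] rectc -0.0049 0.7349 size 161.9 33.9 yaw -88.0 px 81 357
cen [0.0384 0.7319] rectc 0.0407 0.7357 size 162.1 23.3 yaw -88.1 px 79 344
cen [ 0.4248 -0.2129] rectc 0.426 -0.2122 size 65.5 61.6 yaw 89.0 px 338 232
cen [0.5234 0.1749] rectc 0.5229 0.1757 size 51.0 51.0 yaw -1.0 px 232 207
cen [0.5212 0.0747] rectc 0.5193 0.0743 size 62.1 62.1 yaw -1.0 px 259 207
shift [0.328 0.323 1.058] turn [0.    0.    0.002] q7 -18.6 t 62.9
```

```bash
python3 -c "
from h import *
c=viewer.read_camera('top')
j=onz(c,397,170.5,.09)[:2]; p=onz(c,410,219,.07)[:2]; print('jar',j,'pot',p)
t=np.array([.5197,-.317]); a=np.radians(-40.2); ax=np.array([np.cos(a),np.sin(a)]); ay=np.array([-ax[1],ax[0]])
for q in (j,p): print('along jaw',(q-t)@ax,'across',(q-t)@ay)
"
```

```text
jar [ 0.63910961 -0.41630073] pot [ 0.46744879 -0.46140827]
along jaw 0.1552990028491545 across 0.0012283518754559227
along jaw 0.05330016151602429 across -0.1440244079284424
```

```bash
python3 -m pendant '[[0.08,0.08,0.1,0,0,0],[0.16,0.16,0.2,0,0,0],[0.25,0.25,0.3,0,0,0],[0.33,0.32,0.42,0,0,0],[0.33,0.32,0.54,0,0,0],[0.33,0.32,0.65,0,0,0],[0.33,0.32,0.73,0,0,0],[0.33,0.32,0.75,0,0,0]]' 80 | sed -n 2,3p
python3 -c "
from h import *
go(.5197,-.317,-.0255,-40.2)
c=viewer.read_camera('scene');save('l1',c['frame'],(120,200,260,320),5)"
```

```text
tool_pos: [0.52, -0.3143, 0.0055]
tool_rot: [180.0, 0.1, -39.9]
shift [0.015 0.023 0.31 ] turn [0.    0.001 0.003] q7 -16.2 t 63.95
```

View pics/l1.png

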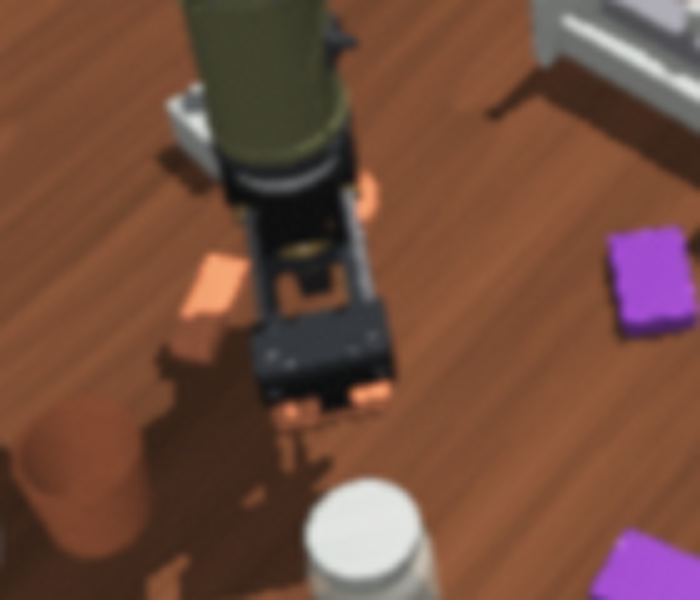

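Gripper straddles the oblong; all clear. Descending and gripping.

```bash
python3 -m pendant '[[0.01,0.01,0.06,0,0,0],[0.01,0.02,0.12,0,0,0],[0.01,0.02,0.18,0,0,0],[0.01,0.02,0.24,0,0,0],[0.01,0.02,0.28,0,0,0],[0.01,0.02,0.31,0,0,0],[0.01,0.02,0.31,0,0,0],[0.01,0.02,0.31,0,0,0]]' 80 | sed -n 2,4p
python3 -m pendant '[[0,0,0,0,0,0],[0,0,0,0,0,0],[0,0,0,0,0,0],[0,0,0,0,0,0],[0,0,0,0,0,0],[0,0,0,0,0,0],[0,0,0,0,0,0],[0,0,0,0,0,0]]' 32 45
python3 -c "
from h import *
go(.5946,.1665,.08,-92.5)"
```

```text
tool_pos: [0.52, -0.3173, -0.0245]
tool_rot: [180.0, -0.0, -40.0]
force: [-0.5, 0.1, 0.4]
time_s: 66.0
tool_pos: [0.52, -0.3173, -0.0247]
tool_rot: [-180.0, -0.0, -40.0]
force: [1.9, -1.0, -1.4]
grip_width: 0.0452
shift [-2.536 -4.187 -1.048] turn [-0.    -0.     0.584] q7 -16.5 t 66.0
```

```bash
python3 -m pendant '[[0,0,-0.12,0,0,0],[0,0,-0.28,0,0,0],[-0.05,-0.07,-0.45,0,0,0.03],[-0.11,-0.15,-0.6,0,0,0.06],[-0.18,-0.24,-0.72,0,0,0.09],[-0.25,-0.34,-0.84,0,0,0.12],[-0.33,-0.46,-0.94,0,0,0.14],[-0.42,-0.58,-1,0,0,0.15]]' 32 45 | sed -n 2,5p
python3 -c "
from h import *
go(.5946,.1665,.08,-92.5)"
```

```text
tool_pos: [0.5251, -0.2454, 0.0768]
tool_rot: [-180.0, -0.1, -53.5]
force: [0.8, -0.2, -4.6]
grip_width: 0.0452
shift [-2.898 -3.008 -0.034] turn [-0.001 -0.001  0.433] q7 -34.5 t 67.0
```

```bash
python3 -m pendant '[[-0.12,-0.12,0,0,0,0],[-0.24,-0.25,0,0,0,0],[-0.36,-0.38,0,0,0,0],[-0.48,-0.5,0,0,0,0],[-0.6,-0.63,0,0,0,0],[-0.73,-0.76,0,0,0,0],[-0.85,-0.88,0,0,0,0],[-0.97,-1,0,0,0,0]]' 32 45 | sed -n 2,5p
python3 -m pendant '[[-0.12,-0.12,0,0,0,0],[-0.24,-0.25,0,0,0,0],[-0.36,-0.38,0,0,0,0],[-0.48,-0.5,0,0,0,0],[-0.6,-0.63,0,0,0,0],[-0.73,-0.76,0,0,0,0],[-0.85,-0.88,0,0,0,0],[-0.97,-1,0,0,0,0]]' 32 45 | sed -n 2,5p
python3 -c "
from h import *
go(.5946,.1665,.08,-92.5)"
```

```text
tool_pos: [0.5476, -0.1072, 0.0752]
tool_rot: [180.0, -0.0, -53.5]
force: [-1.1, 0.6, -4.9]
grip_width: 0.0447
tool_pos: [0.5702, 0.0303, 0.0752]
tool_rot: [180.0, -0.0, -53.5]
force: [0.6, -0.1, -5.8]
grip_width: 0.0454
shift [-0.95  -1.007 -0.048] turn [ 0.    -0.     0.434] q7 -64.6 t 69.0
```

```bash
python3 -m pendant '[[-0.12,-0.12,0,0,0,0.06],[-0.24,-0.25,0,0,0,0.12],[-0.36,-0.38,0,0,0,0.18],[-0.48,-0.5,0,0,0,0.24],[-0.6,-0.63,0,0,0,0.3],[-0.73,-0.76,0,0,0,0.36],[-0.85,-0.9,0,0,0,0.434],[-0.95,-1,0,0,0,0.434]]' 32 45 | sed -n 2,5p
python3 -c "
from h import *
go(.5946,.1665,.032,-92.5)
c=viewer.read_camera('scene');save('m1',c['frame'],(215,110,335,210),6)"
```

```text
tool_pos: [0.5939, 0.1665, 0.0751]
tool_rot: [180.0, 0.0, -92.4]
force: [0.5, 0.4, -5.5]
grip_width: 0.0448
shift [-0.001 -0.007  0.431] turn [0.    0.    0.001] q7 -116.8 t 70.0
```

View pics/m1.png

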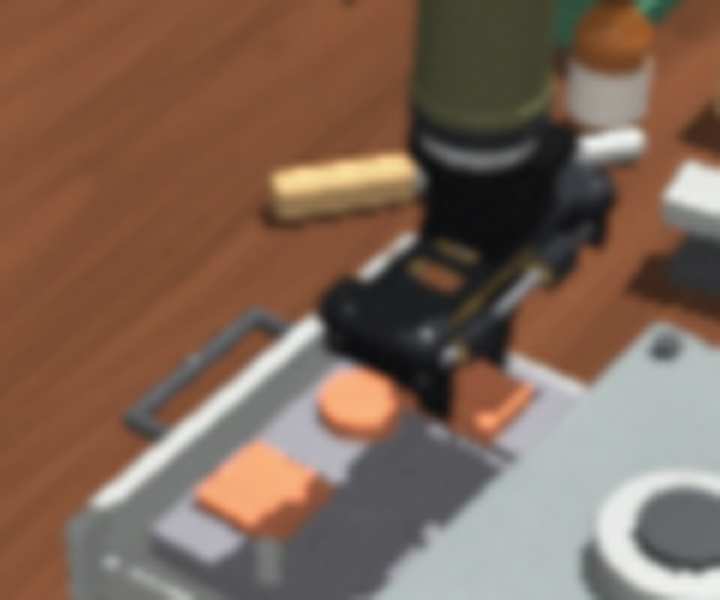

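```bash
python3 -m pendant '[[0,0,0.06,0,0,0],[0,0,0.14,0,0,0],[0,0,0.22,0,0,0],[0,0,0.29,0,0,0],[0,0,0.36,0,0,0],[0,0,0.4,0,0,0],[0,0,0.43,0,0,0],[0,0,0.43,0,0,0]]' 32 45 | sed -n 2,5p
python3 -m pendant '[[0,0,0.01,0,0,0],[0,0,0.02,0,0,0],[0,0,0.03,0,0,0],[0,0,0.04,0,0,0],[0,0,0.05,0,0,0],[0,0,0.06,0,0,0],[0,0,0.07,0,0,0],[0,0,0.07,0,0,0]]' 32 45 | sed -n 2,5p
```

```text
tool_pos: [0.5938, 0.165, 0.032]
tool_rot: [180.0, -0.0, -92.5]
force: [0.5, 0.4, -4.5]
grip_width: 0.045
tool_pos: [0.5938, 0.165, 0.0251]
tool_rot: [180.0, -0.0, -92.5]
force: [0.5, 0.1, -4.9]
grip_width: 0.0449
```

```bash
python3 -m pendant '[[0,0,0.01,0,0,0],[0,0,0.02,0,0,0],[0,0,0.03,0,0,0],[0,0,0.03,0,0,0],[0,0,0.03,0,0,0],[0,0,0.03,0,0,0],[0,0,0.03,0,0,0],[0,0,0.03,0,0,0]]' 32 45 |sed -n 2,4p
python3 -m pendant '[[0,0,0,0,0,0],[0,0,0,0,0,0],[0,0,0,0,0,0],[0,0,-0.1,0,0,0],[0,0,-0.3,0,0,0.02],[0.05,0.05,-0.55,0,0,0.01],[0.15,0.15,-0.8,0,0,-0.05],[0.3,0.3,-0.9,0,0,-0.15]]' 58 | sed -n 2p
python3 -c "
from h import *
go(.4198,-.3183,.06,23.2)"
```

```text
tool_pos: [0.5939, 0.165, 0.0223]
tool_rot: [-180.0, -0.0, -92.5]
force: [-0.9, -0.2, -3.2]
tool_pos: [0.5641, 0.1372, 0.1159]
shift [4.187 2.305 0.547] turn [-0.003  0.002  0.867] q7 -99.9 t 74.05
```

```bash
python3 -m pendant '[[0.12,0.06,0,0,0,0],[0.25,0.13,0,0,0,0],[0.38,0.19,0,0,0,0],[0.5,0.26,0,0,0,0],[0.63,0.33,0,0,0,0],[0.76,0.4,0,0,0,0],[0.88,0.45,0,0,0,0],[1,0.5,0,0,0,0]]' 70 | sed -n 2p
python3 -m pendant '[[0.12,0.06,0,0,0,0],[0.25,0.13,0,0,0,0],[0.38,0.19,0,0,0,0],[0.5,0.26,0,0,0,0],[0.63,0.33,0,0,0,0],[0.76,0.4,0,0,0,0],[0.88,0.45,0,0,0,0],[1,0.5,0,0,0,0]]' 70 | sed -n 2p
python3 -c "
from h import *
c,m=blanks(); save('n1',c['frame'],(203,170,292,222),8)
blanks(z=.063)
c=viewer.read_camera('scene');save('n1s',c['frame'],(215,110,335,210),6)
go(.4198,-.3183,.06,23.2)"
```

```text
tool_pos: [0.5324, 0.0279, 0.1123]
tool_pos: [0.5024, -0.0798, 0.1123]
cen [-0.006   0.7218] rectc -0.0048 0.7349 size 161.9 33.9 yaw -88.1 px 82 357
cen [0.039  0.7341] rectc 0.0395 0.7356 size 162.0 24.2 yaw 89.1 px 78 344
cen [0.5234 0.1749] rectc 0.5229 0.1757 size 51.0 51.0 yaw -1.0 px 232 207
cen [0.5212 0.0747] rectc 0.5193 0.0743 size 62.1 62.1 yaw -1.0 px 259 207
cen [0.5994 0.1686] rectc 0.5988 0.1675 size 70.0 51.3 yaw -1.0 px 233 187
cen [0.0065 0.7034] rectc 0.0076 0.7156 size 157.3 33.0 yaw -88.0 px 82 357
cen [0.0498 0.7145] rectc 0.052 0.7164 size 157.5 23.2 yaw -88.1 px 79 344
cen [0.5205 0.1719] rectc 0.52 0.1727 size 49.7 49.6 yaw -1.0 px 232 207
cen [0.5183 0.0745] rectc 0.5165 0.0743 size 60.4 60.4 yaw -1.0 px 259 207
cen [0.5942 0.1658] rectc 0.5937 0.1647 size 68.1 49.9 yaw -1.0 px 233 187
shift [2.187 1.262 0.522] turn [-0.     0.     0.863] q7 -74.3 t 76.2
```

View pics/n1.png

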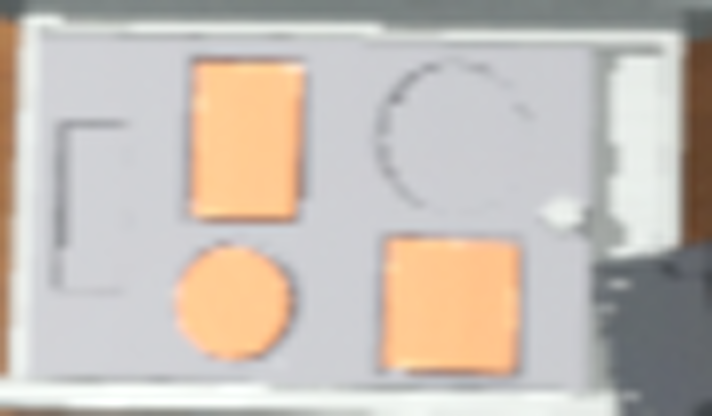

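View pics/n1s.png

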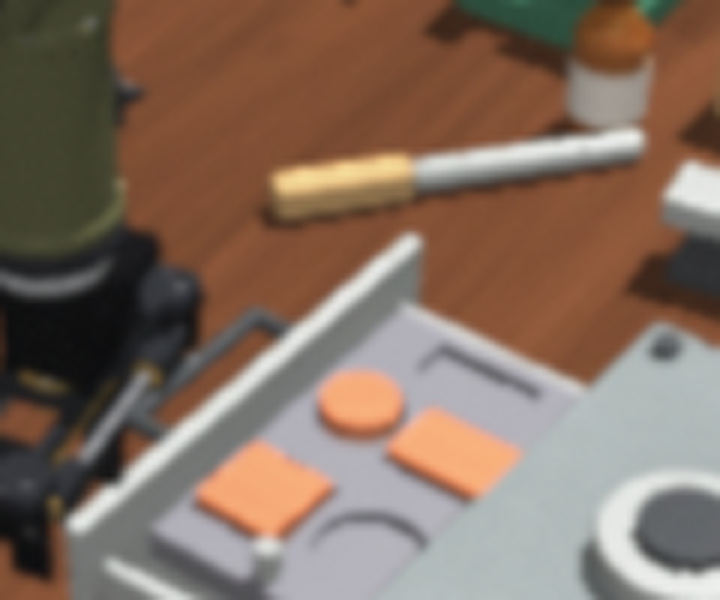

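```bash
python3 -m pendant '[[0.12,0.06,0,0,0,0],[0.25,0.13,0,0,0,0],[0.38,0.19,0,0,0,0],[0.5,0.28,0,0,0,0],[0.63,0.35,0,0,0,0],[0.76,0.42,0,0,0,0],[0.88,0.5,0,0,0,0],[1,0.58,0,0,0,0]]' 70 | sed -n 2p
python3 -m pendant '[[0.12,0.06,0,0,0,0.1],[0.25,0.13,0,0,0,0.2],[0.38,0.19,0,0,0,0.31],[0.5,0.28,0,0,0,0.42],[0.63,0.35,0,0,0,0.53],[0.76,0.42,0,0,0,0.64],[0.88,0.5,0,0,0,0.75],[1,0.58,0,0,0,0.86]]' 70 | sed -n 2,3p
python3 -c "
from h import *
c,m=blanks(); save('o1',c['frame'],(300,170,430,280),5)
go(.4198,-.3183,.0,23.2)
c=viewer.read_camera('scene');save('o1s',c['frame'],(100,190,260,330),4)"
```

```text
tool_pos: [0.4642, -0.1891, 0.1122]
tool_pos: [0.4262, -0.2982, 0.1122]
tool_rot: [180.0, -0.0, -156.8]
cen [-0.0058  0.7219] rectc -0.0049 0.7349 size 161.9 33.9 yaw -88.0 px 82 357
cen [0.0386 0.7302] rectc 0.0407 0.7357 size 162.1 23.3 yaw -88.1 px 80 344
cen [ 0.4246 -0.2129] rectc 0.426 -0.2122 size 65.5 61.6 yaw 89.0 px 338 232
cen [0.5234 0.1749] rectc 0.5229 0.1757 size 51.0 51.0 yaw -1.0 px 232 207
cen [0.5213 0.0746] rectc 0.5193 0.0743 size 62.1 62.1 yaw -1.0 px 259 207
cen [0.5992 0.1688] rectc 0.5988 0.1675 size 70.0 51.3 yaw -1.0 px 233 187
shift [ 0.115 -0.142  1.122] turn [-0.001 -0.001 -0.004] q7 -125.0 t 78.25
```

View pics/o1.png

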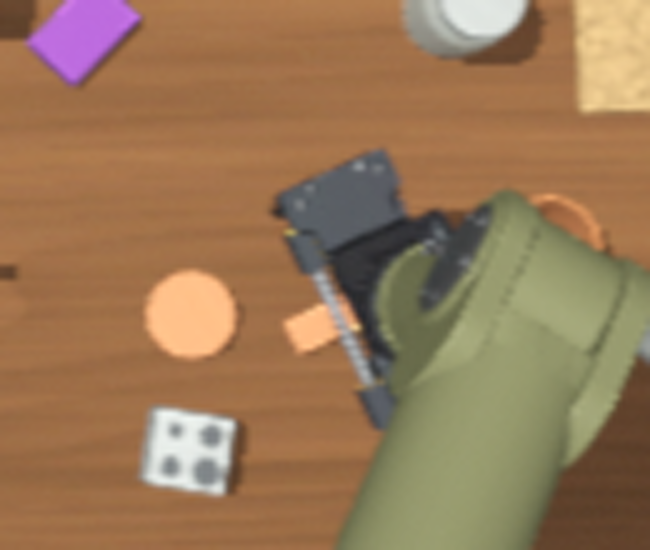

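View pics/o1s.png

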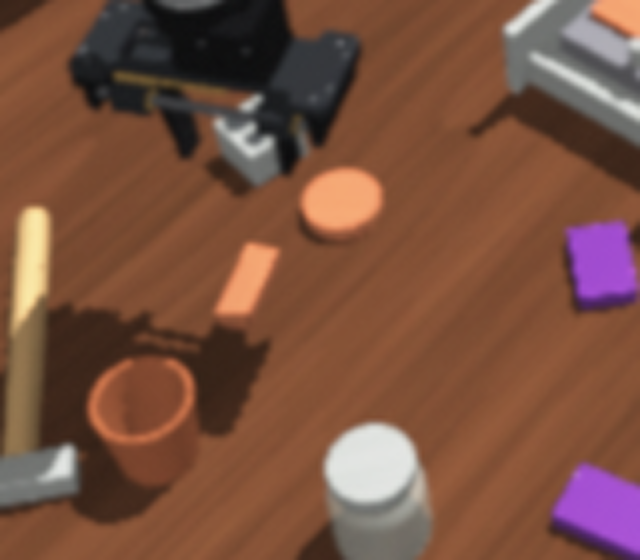

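```bash
python3 -m pendant '[[0.03,-0.04,0.1,0,0,0],[0.07,-0.09,0.22,0,0,0],[0.115,-0.142,0.36,0,0,0],[0.115,-0.142,0.5,0,0,0],[0.115,-0.142,0.64,0,0,0],[0.115,-0.142,0.78,0,0,0],[0.115,-0.142,0.9,0,0,0],[0.115,-0.142,1,0,0,0]]' 60 | sed -n 2,3p
python3 -c "
from h import *
go(.4198,-.3183,-.0255,23.2)
c=viewer.read_camera('scene');save('p1',c['frame'],(110,200,230,310),5)"
```

```text
tool_pos: [0.4218, -0.3149, 0.0114]
tool_rot: [180.0, -0.0, -156.4]
shift [ 0.032 -0.023  0.369] turn [ 0.    -0.     0.004] q7 -122.6 t 79.3
```

View pics/p1.png

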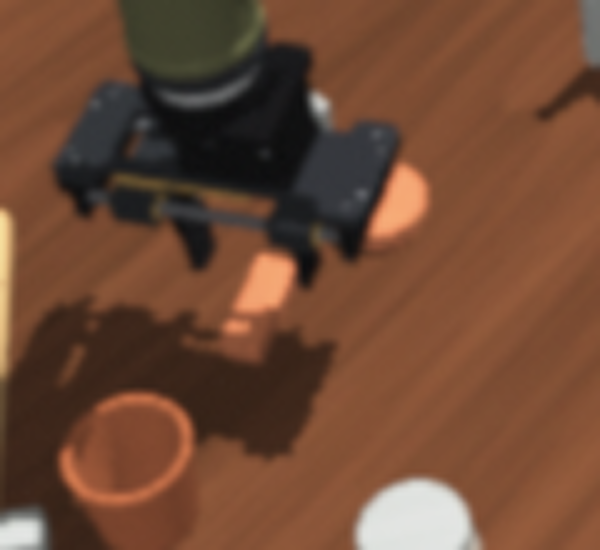

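```bash
python3 -m pendant '[[0.02,-0.01,0.06,0,0,0],[0.03,-0.02,0.13,0,0,0],[0.03,-0.02,0.2,0,0,0],[0.03,-0.02,0.27,0,0,0],[0.03,-0.02,0.32,0,0,0],[0.03,-0.02,0.36,0,0,0],[0.03,-0.02,0.37,0,0,0],[0.03,-0.02,0.37,0,0,0]]' 60 | sed -n 2,4p
python3 -m pendant '[[0,0,0,0,0,0],[0,0,0,0,0,0],[0,0,0,0,0,0],[0,0,0,0,0,0],[0,0,0,0,0,0],[0,0,0,0,0,0],[0,0,0,0,0,0],[0,0,0,0,0,0]]' 14 45
python3 -c "
from h import *
go(.5655,.2368,.08,-92.5)"
```

```text
tool_pos: [0.4199, -0.3181, -0.0247]
tool_rot: [-180.0, -0.0, -156.4]
force: [0.3, -0.5, 0.6]
time_s: 81.35
tool_pos: [0.4198, -0.3181, -0.0247]
tool_rot: [-180.0, -0.0, -156.4]
force: [-0.4, 0.1, 0.8]
grip_width: 0.025
shift [-3.554  4.504 -1.048] turn [-0.   -0.   -0.71] q7 -122.2 t 81.35
```

```bash
python3 -m pendant '[[0,0,-0.12,0,0,0],[0,0,-0.28,0,0,0],[-0.05,0.06,-0.45,0,0,-0.04],[-0.12,0.13,-0.6,0,0,-0.09],[-0.2,0.24,-0.72,0,0,-0.14],[-0.28,0.35,-0.84,0,0,-0.19],[-0.36,0.46,-0.94,0,0,-0.24],[-0.45,0.57,-1,0,0,-0.3]]' 14 45 | sed -n 2,5p
python3 -c "
from h import *
go(.5655,.2368,.08,-92.5)"
```

```text
tool_pos: [0.4389, -0.2477, 0.077]
tool_rot: [-179.9, 0.0, -129.3]
force: [0.2, -0.1, -3.2]
grip_width: 0.025
shift [-4.553  2.086 -0.033] turn [-0.001 -0.    -0.409] q7 -103.4 t 82.35
```

```bash
python3 -m pendant '[[-0.12,0.05,0,0,0,0],[-0.25,0.11,0,0,0,0],[-0.38,0.17,0,0,0,0],[-0.5,0.23,0,0,0,0],[-0.63,0.29,0,0,0,0],[-0.76,0.35,0,0,0,0],[-0.88,0.4,0,0,0,0],[-1,0.46,0,0,0,0]]' 14 45 | sed -n 2,5p
python3 -m pendant '[[-0.12,0.05,0,0,0,-0.05],[-0.25,0.11,0,0,0,-0.1],[-0.38,0.17,0,0,0,-0.15],[-0.5,0.23,0,0,0,-0.2],[-0.63,0.29,0,0,0,-0.25],[-0.76,0.35,0,0,0,-0.3],[-0.88,0.4,0,0,0,-0.35],[-1,0.46,0,0,0,-0.41]]' 14 45 | sed -n 2,5p
python3 -c "
from h import *
go(.5655,.2368,.08,-92.5)"
```

```text
tool_pos: [0.4666, -0.1406, 0.0753]
tool_rot: [-180.0, -0.0, -129.4]
force: [0.1, -0.3, -1.9]
grip_width: 0.025
tool_pos: [0.4944, -0.0341, 0.0752]
tool_rot: [-180.0, -0.0, -92.4]
force: [0.1, -0.1, -1.5]
grip_width: 0.0252
shift [-2.736 -0.598 -0.048] turn [-0.    -0.     0.001] q7 -93.2 t 84.35
```

```bash
python3 -m pendant '[[-0.1,-0.03,-0.05,0,0,0],[-0.22,-0.06,-0.1,0,0,0],[-0.35,-0.1,-0.1,0,0,0],[-0.48,-0.14,-0.1,0,0,0],[-0.61,-0.18,-0.1,0,0,0],[-0.74,-0.22,-0.1,0,0,0],[-0.87,-0.26,-0.1,0,0,0],[-1,-0.3,-0.1,0,0,0]]' 14 45 | sed -n 2,5p
python3 -m pendant '[[-0.1,-0.02,0,0,0,0],[-0.22,-0.05,0,0,0,0],[-0.35,-0.08,0,0,0,0],[-0.48,-0.11,0,0,0,0],[-0.61,-0.14,0,0,0,0],[-0.74,-0.17,0,0,0,0],[-0.87,-0.2,0,0,0,0],[-1,-0.22,0,0,0,0]]' 14 45 | sed -n 2,5p
python3 -c "
from h import *
go(.5655,.2368,.04,-92.5)"
```

```text
tool_pos: [0.529, 0.0645, 0.0852]
tool_rot: [180.0, -0.0, -92.5]
force: [0.5, 0.4, -2.4]
grip_width: 0.0254
tool_pos: [0.5553, 0.1634, 0.0852]
tool_rot: [180.0, -0.0, -92.5]
force: [-0.3, -0.0, -1.2]
grip_width: 0.0249
shift [-0.737 -0.069  0.452] turn [ 0. -0. -0.] q7 -117.4 t 86.35
```

```bash
python3 -m pendant '[[-0.12,-0.01,0,0,0,0],[-0.26,-0.03,0,0,0,0],[-0.4,-0.05,0,0,0,0],[-0.55,-0.06,0,0,0,0],[-0.68,-0.07,0.02,0,0,0],[-0.737,-0.07,0.08,0,0,0],[-0.737,-0.07,0.15,0,0,0],[-0.737,-0.07,0.2,0,0,0]]' 14 45 | sed -n 2,5p
python3 -c "
from h import *
go(.5655,.2368,.032,-92.5)"
```

```text
tool_pos: [0.565, 0.2348, 0.0642]
tool_rot: [179.9, -0.1, -92.6]
force: [0.4, -1.2, -2.7]
grip_width: 0.025
shift [-0.02  -0.004  0.322] turn [ 0.001 -0.001 -0.001] q7 -125.4 t 87.35
```

```bash
python3 -m pendant '[[-0.01,0,0.05,0,0,0],[-0.015,0,0.1,0,0,0],[-0.015,0,0.16,0,0,0],[-0.015,0,0.22,0,0,0],[-0.015,0,0.27,0,0,0],[-0.015,0,0.3,0,0,0],[-0.015,0,0.32,0,0,0],[-0.015,0,0.32,0,0,0]]' 14 45 | sed -n 2,5p
python3 -m pendant '[[0,0,0.01,0,0,0],[0,0,0.02,0,0,0],[0,0,0.03,0,0,0],[0,0,0.04,0,0,0],[0,0,0.05,0,0,0],[0,0,0.06,0,0,0],[0,0,0.07,0,0,0],[0,0,0.07,0,0,0]]' 14 45 | sed -n 2,5p
```

```text
tool_pos: [0.5653, 0.2374, 0.0331]
tool_rot: [180.0, -0.0, -92.5]
force: [0.9, 0.0, -2.1]
grip_width: 0.0251
tool_pos: [0.5653, 0.2373, 0.0261]
tool_rot: [180.0, -0.0, -92.5]
force: [-0.0, -0.2, -3.6]
grip_width: 0.0256
```

```bash
python3 -m pendant '[[0,0,0.01,0,0,0],[0,0,0.02,0,0,0],[0,0,0.03,0,0,0],[0,0,0.035,0,0,0],[0,0,0.035,0,0,0],[0,0,0.035,0,0,0],[0,0,0.035,0,0,0],[0,0,0.035,0,0,0]]' 14 45 |sed -n 2,4p
python3 -m pendant '[[0,0,0,0,0,0],[0,0,0,0,0,0],[0,0,0,0,0,0],[0,0,-0.1,0,0,0],[0,0,-0.3,0,0,0],[0.05,0,-0.55,0,0,0],[0.18,0,-0.8,0,0,0],[0.3,0,-0.9,0,0,0]]' 38 | sed -n 2p
python3 -m pendant '[[0.12,0.03,0,0,0,0],[0.25,0.06,0,0,0,0],[0.38,0.09,0,0,0,0],[0.5,0.12,0,0,0,0],[0.63,0.16,0,0,0,0],[0.76,0.19,0,0,0,0],[0.88,0.22,0,0,0,0],[1,0.25,0,0,0,0]]' 87 | sed -n 2p
python3 -m pendant '[[0.12,0.03,0,0,0,0],[0.25,0.06,0,0,0,0],[0.38,0.09,0,0,0,0],[0.5,0.12,0,0,0,0],[0.63,0.16,0,0,0,0],[0.76,0.19,0,0,0,0],[0.88,0.22,0,0,0,0],[1,0.25,0,0,0,0]]' 87 | sed -n 2p
python3 -c "
from h import *
blanks(z=.063);c,m=blanks(); save('q1',c['frame'],(203,170,292,222),8)
c=viewer.read_camera('scene');save('q1s',c['frame'],(215,110,335,210),6)
go(.4246,-.2129,.03,87.5)"
```

```text
tool_pos: [0.5654, 0.2374, 0.0228]
tool_rot: [-180.0, -0.0, -92.5]
force: [-0.9, 0.2, -2.0]
tool_pos: [0.5655, 0.2077, 0.1159]
tool_pos: [0.5345, 0.1079, 0.1128]
tool_pos: [0.505, 0.0091, 0.1127]
cen [0.0063 0.7031] rectc 0.0075 0.7156 size 157.3 33.1 yaw -88.0 px 82 357
cen [0.051  0.7187] rectc 0.0507 0.7163 size 157.3 23.5 yaw 89.1 px 77 344
cen [0.5205 0.1719] rectc 0.52 0.1727 size 49.7 49.6 yaw -1.0 px 232 207
cen [0.5681 0.2371] rectc 0.5661 0.2368 size 68.0 28.2 yaw -0.6 px 213 194
cen [0.5942 0.1658] rectc 0.5937 0.1647 size 68.1 49.9 yaw -1.0 px 233 187
cen [-0.0061  0.7215] rectc -0.0049 0.7349 size 161.9 34.1 yaw -88.0 px 82 357
cen [0.0399 0.7383] rectc 0.0395 0.7356 size 162.0 24.2 yaw 89.1 px 77 344
cen [0.5234 0.1749] rectc 0.5229 0.1757 size 51.0 51.0 yaw -1.0 px 232 207
cen [0.5723 0.2422] rectc 0.5704 0.2418 size 70.0 28.9 yaw -0.6 px 213 194
cen [0.5994 0.1686] rectc 0.5988 0.1675 size 70.0 51.3 yaw -1.0 px 233 187
shift [2.254 0.704 0.828] turn [-0.    -0.    -0.001] q7 -98.2 t 93.5
```

View pics/q1.png

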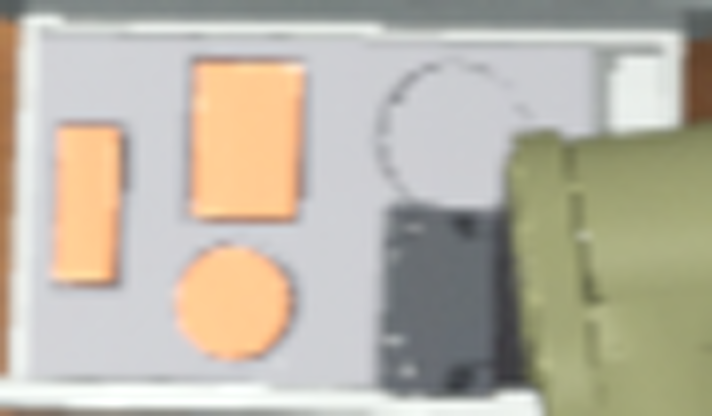

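View pics/q1s.png

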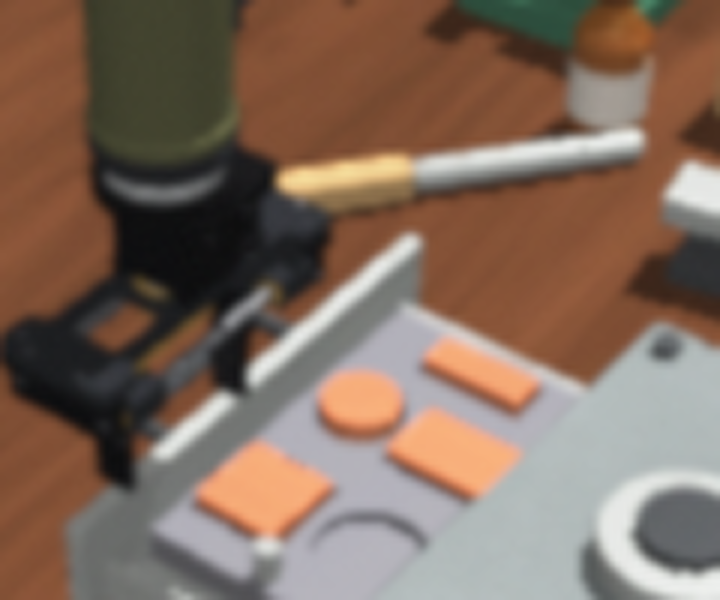

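```bash
python3 -m pendant '[[0.12,0.03,0,0,0,0],[0.25,0.07,0,0,0,0],[0.38,0.11,0,0,0,0],[0.5,0.15,0,0,0,0],[0.63,0.19,0,0,0,0],[0.76,0.23,0,0,0,0],[0.88,0.27,0,0,0,0],[1,0.3,0,0,0,0]]' 87 | sed -n 2p
python3 -m pendant '[[0.12,0.03,0,0,0,0],[0.25,0.07,0,0,0,0],[0.38,0.11,0,0,0,0],[0.5,0.15,0.05,0,0,0],[0.63,0.19,0.1,0,0,0],[0.76,0.25,0.15,0,0,0],[0.88,0.3,0.2,0,0,0],[1,0.36,0.25,0,0,0]]' 87 | sed -n 2p
python3 -c "
from h import *
c,m=blanks(); save('r1',c['frame'],(250,150,410,280),4.5)
c=viewer.read_camera('scene');save('r1s',c['frame'],(120,170,300,310),4)
go(.4246,-.2129,-.025,87.5)"
```

```text
tool_pos: [0.4706, -0.0895, 0.1128]
tool_pos: [0.43, -0.1878, 0.0873]
cen [-0.0059  0.7224] rectc -0.0049 0.7349 size 161.9 33.9 yaw -88.0 px 82 357
cen [0.0386 0.7333] rectc 0.0409 0.7357 size 162.1 23.8 yaw -88.1 px 79 344
cen [0.5234 0.1749] rectc 0.5229 0.1757 size 51.0 51.0 yaw -1.0 px 232 207
cen [0.5212 0.0746] rectc 0.5193 0.0743 size 62.1 62.1 yaw -1.0 px 259 207
cen [0.5723 0.2422] rectc 0.5704 0.2418 size 70.0 28.9 yaw -0.6 px 213 194
cen [0.5993 0.1687] rectc 0.5988 0.1675 size 70.0 51.3 yaw -1.0 px 233 187
shift [0.246 0.031 1.12 ] turn [ 0.001 -0.    -0.002] q7 -72.4 t 95.6
```

View pics/r1.png

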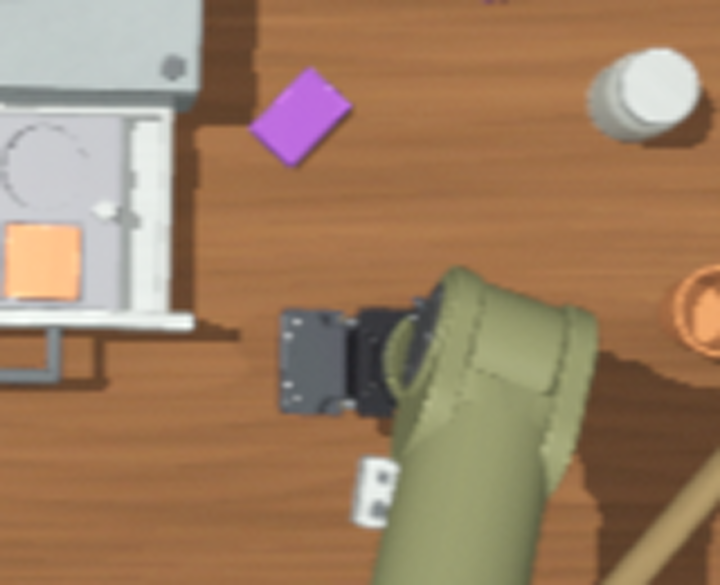

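View pics/r1s.png

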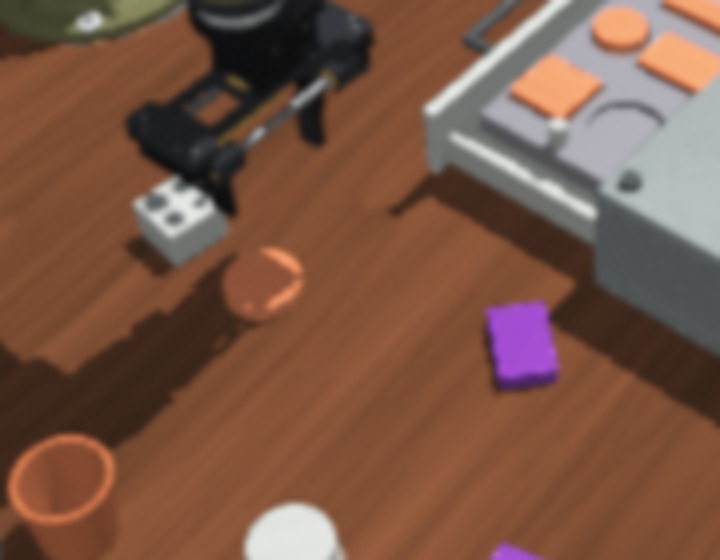

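```bash
python3 -m pendant '[[0.08,0.01,0.05,0,0,0],[0.16,0.02,0.15,0,0,0],[0.246,0.03,0.27,0,0,0],[0.246,0.03,0.4,0,0,0],[0.246,0.03,0.53,0,0,0],[0.246,0.03,0.65,0,0,0],[0.246,0.03,0.74,0,0,0],[0.246,0.03,0.78,0,0,0]]' 87 | sed -n 2p
python3 -c "
from h import *
c=viewer.read_camera('scene');save('s1',c['frame'],(130,180,250,280),6)
go(.4246,-.2129,-.025,87.5)"
```

```text
tool_pos: [0.4262, -0.2112, 0.0091]
shift [0.018 0.013 0.339] turn [ 0.001  0.    -0.   ] q7 -70.4 t 96.65
```

View pics/s1.png

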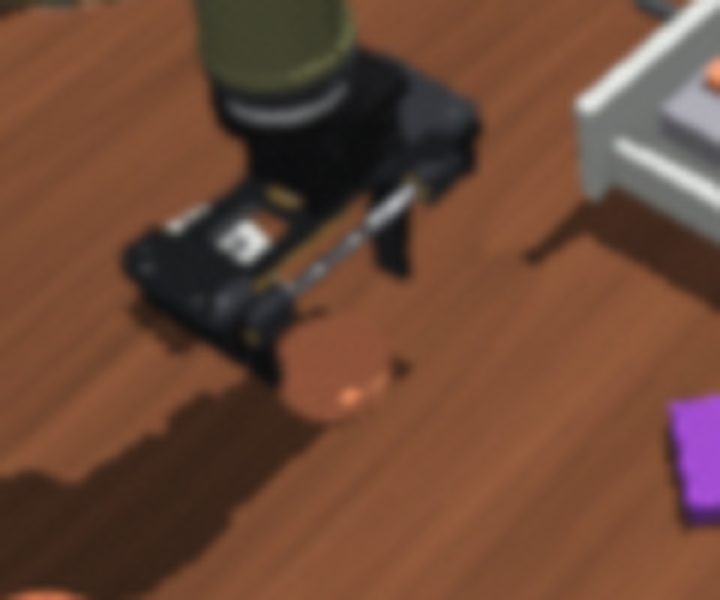

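```bash
python3 -m pendant '[[0.01,0.01,0.06,0,0,0],[0.018,0.012,0.12,0,0,0],[0.018,0.012,0.18,0,0,0],[0.018,0.012,0.24,0,0,0],[0.018,0.012,0.29,0,0,0],[0.018,0.012,0.33,0,0,0],[0.018,0.012,0.34,0,0,0],[0.018,0.012,0.34,0,0,0]]' 87 | sed -n 2,4p
python3 -m pendant '[[0,0,0,0,0,0],[0,0,0,0,0,0],[0,0,0,0,0,0],[0,0,0,0,0,0],[0,0,0,0,0,0],[0,0,0,0,0,0],[0,0,0,0,0,0],[0,0,0,0,0,0]]' 50 50
python3 -c "
from h import *
go(.5939,.0722,.085,87.5)"
```

```text
tool_pos: [0.4252, -0.2133, -0.0242]
tool_rot: [-180.0, -0.0, -92.5]
force: [0.0, -0.1, 0.4]
time_s: 98.65
tool_pos: [0.4252, -0.2134, -0.0242]
tool_rot: [-180.0, -0.0, -92.5]
force: [0.4, -1.4, 1.8]
grip_width: 0.0622
shift [-2.928 -1.559 -1.092] turn [-0. -0. -0.] q7 -70.6 t 98.65
```

```bash
python3 -m pendant '[[0,0,-0.12,0,0,0],[0,0,-0.28,0,0,0],[-0.06,-0.04,-0.45,0,0,0],[-0.15,-0.1,-0.6,0,0,0],[-0.26,-0.16,-0.72,0,0,0],[-0.38,-0.22,-0.84,0,0,0],[-0.51,-0.29,-0.94,0,0,0],[-0.64,-0.36,-1,0,0,0]]' 50 50 | sed -n 2,5p
python3 -m pendant '[[-0.12,-0.06,-0.05,0,0,0],[-0.25,-0.13,-0.1,0,0,0],[-0.38,-0.2,-0.1,0,0,0],[-0.5,-0.26,-0.1,0,0,0],[-0.63,-0.33,-0.1,0,0,0],[-0.76,-0.4,-0.1,0,0,0],[-0.88,-0.46,-0.1,0,0,0],[-1,-0.53,-0.1,0,0,0]]' 50 50 | sed -n 2,5p
python3 -c "
from h import *
go(.5939,.0722,.085,87.5)"
```

```text
tool_pos: [0.4647, -0.1498, 0.0764]
tool_rot: [-180.0, -0.0, -92.5]
force: [-0.3, 0.1, -4.2]
grip_width: 0.0621
tool_pos: [0.5217, -0.0526, 0.0857]
tool_rot: [180.0, -0.0, -92.5]
force: [0.4, -0.9, -4.5]
grip_width: 0.0618
shift [-1.279 -0.666  0.007] turn [ 0. -0. -0.] q7 -91.8 t 100.65
```

```bash
python3 -m pendant '[[-0.12,-0.06,0,0,0,0],[-0.25,-0.13,0,0,0,0],[-0.38,-0.2,0,0,0,0],[-0.5,-0.26,0,0,0,0],[-0.63,-0.33,0,0,0,0],[-0.76,-0.4,0,0,0,0],[-0.88,-0.46,0,0,0,0],[-1,-0.53,0,0,0,0]]' 50 50 | sed -n 2,5p
python3 -c "
from h import *
go(.5939,.0722,.033,87.5)"
```

```text
tool_pos: [0.579, 0.045, 0.0857]
tool_rot: [180.0, -0.0, -92.5]
force: [0.2, 0.2, -4.3]
grip_width: 0.0617
shift [-0.279 -0.137  0.527] turn [ 0. -0. -0.] q7 -104.0 t 101.65
```

```bash
python3 -m pendant '[[-0.1,-0.05,0,0,0,0],[-0.2,-0.1,0,0,0,0],[-0.275,-0.135,0.02,0,0,0],[-0.275,-0.135,0.12,0,0,0],[-0.275,-0.135,0.22,0,0,0],[-0.275,-0.135,0.32,0,0,0],[-0.275,-0.135,0.4,0,0,0],[-0.275,-0.135,0.42,0,0,0]]' 50 50 | sed -n 2,5p
python3 -c "
from h import *
go(.5939,.0722,.033,87.5)
c=viewer.read_camera('scene');save('u1',c['frame'],(215,110,335,210),6)"
```

```text
tool_pos: [0.5927, 0.0708, 0.0428]
tool_rot: [179.9, -0.0, -92.5]
force: [-0.2, 0.6, -4.0]
grip_width: 0.0619
shift [-0.015 -0.011  0.098] turn [ 0.001 -0.    -0.001] q7 -107.6 t 102.65
```

View pics/u1.png

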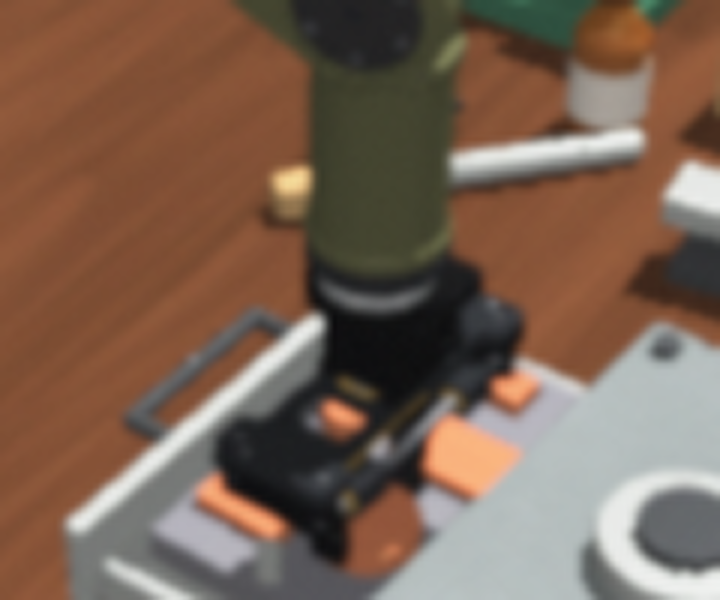

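```bash
python3 -m pendant '[[0,-0.01,0.02,0,0,0],[0,-0.014,0.04,0,0,0],[0,-0.014,0.06,0,0,0],[0,-0.014,0.08,0,0,0],[0,-0.014,0.1,0,0,0],[0,-0.014,0.1,0,0,0],[0,-0.014,0.1,0,0,0],[0,-0.014,0.1,0,0,0]]' 50 50 | sed -n 2,5p
python3 -m pendant '[[0,0,0.01,0,0,0],[0,0,0.02,0,0,0],[0,0,0.03,0,0,0],[0,0,0.04,0,0,0],[0,0,0.05,0,0,0],[0,0,0.06,0,0,0],[0,0,0.07,0,0,0],[0,0,0.07,0,0,0]]' 50 50 | sed -n 2,5p
```

```text
tool_pos: [0.5949, 0.0711, 0.0338]
tool_rot: [-180.0, -0.0, -92.5]
force: [-0.1, 0.6, -4.4]
grip_width: 0.0617
tool_pos: [0.5947, 0.071, 0.0266]
tool_rot: [180.0, -0.0, -92.5]
force: [0.2, 0.3, -4.3]
grip_width: 0.0621
```

Entering freely (bottom about 3 mm below the die top). Last bit down, release, lift and back away.

```bash
python3 -m pendant '[[0,0,0.01,0,0,0],[0,0,0.02,0,0,0],[0,0,0.03,0,0,0],[0,0,0.035,0,0,0],[0,0,0.035,0,0,0],[0,0,0.035,0,0,0],[0,0,0.035,0,0,0],[0,0,0.035,0,0,0]]' 50 50 |sed -n 2,4p
python3 -m pendant '[[0,0,0,0,0,0],[0,0,0,0,0,0],[0,0,0,0,0,0],[0,0,-0.1,0,0,0],[0,0,-0.3,0,0,0],[0,0,-0.55,0,0,0],[0,0.08,-0.8,0,0,0],[0,0.2,-0.9,0,0,0]]' 76 | sed -n 2p
python3 -m pendant '[[-0.08,0.1,0,0,0,-0.11],[-0.16,0.2,0,0,0,-0.22],[-0.24,0.32,0,0,0,-0.33],[-0.3,0.45,0,0,0,-0.44],[-0.36,0.6,0,0,0,-0.55],[-0.42,0.75,0,0,0,-0.66],[-0.46,0.88,0,0,0,-0.77],[-0.5,1,0,0,0,-0.88]]' 32 | sed -n 2,3p
python3 -c "
from h import *
blanks(z=.063);c=viewer.read_camera('top'); save('v1',c['frame'],(203,160,292,222),8)
c=viewer.read_camera('scene');save('v1s',c['frame'],(215,110,335,210),6)
go(.428,.126,.06,-2.5)"
```

```text
tool_pos: [0.5948, 0.0711, 0.0233]
tool_rot: [-180.0, -0.0, -92.5]
force: [-0.1, 0.5, -4.2]
tool_pos: [0.5761, 0.0723, 0.1163]
tool_pos: [0.4759, 0.1264, 0.1133]
tool_rot: [180.0, -0.0, -13.0]
cen [0.0063 0.7041] rectc 0.0074 0.7156 size 157.3 33.3 yaw -87.8 px 81 357
cen [0.0514 0.7171] rectc 0.0521 0.7164 size 157.3 24.4 yaw -88.9 px 78 344
cen [0.5681 0.2371] rectc 0.5661 0.2368 size 68.0 28.2 yaw -0.6 px 213 194
cen [0.5975 0.0685] rectc 0.5973 0.0686 size 65.8 55.6 yaw 53.9 px 260 185
cen [0.5967 0.1684] rectc 0.5937 0.1647 size 68.1 49.9 yaw -1.0 px 232 186
shift [-0.472  0.115  0.534] turn [ 0.    -0.    -0.122] q7 -33.1 t 107.85
```

View pics/v1.png

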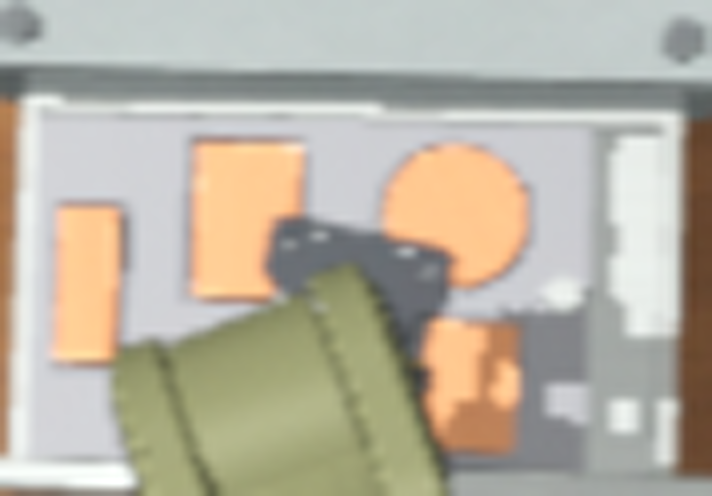

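View pics/v1s.png

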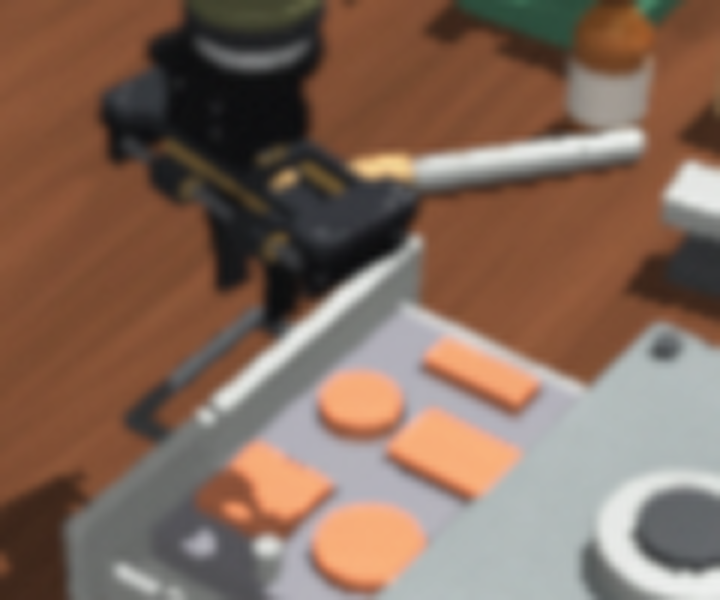

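```bash
python3 -m pendant '[[-0.15,0.03,0,0,0,-0.06],[-0.3,0.07,0,0,0,-0.122],[-0.47,0.115,0,0,0,-0.122],[-0.47,0.115,0.05,0,0,-0.122],[-0.47,0.115,0.12,0,0,-0.122],[-0.47,0.115,0.2,0,0,-0.122],[-0.47,0.115,0.28,0,0,-0.122],[-0.47,0.115,0.3,0,0,-0.122]]' 32 | sed -n 2,3p
python3 -c "
from h import *
c=viewer.read_camera('scene');save('w1',c['frame'],(215,110,335,210),6)
go(.4285,.126,.032,-2.5)"
```

```text
tool_pos: [0.4282, 0.1259, 0.0823]
tool_rot: [180.0, 0.1, -2.4]
shift [ 0.003 -0.001  0.504] turn [0.    0.001 0.002] q7 -21.5 t 108.9
```

View pics/w1.png

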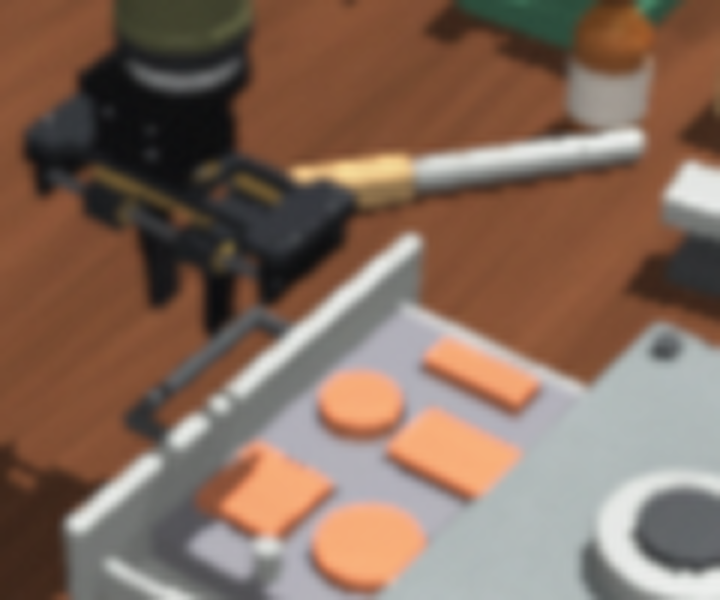

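```bash
python3 -m pendant '[[0,0,0.08,0,0,0],[0,0,0.16,0,0,0],[0,0,0.25,0,0,0],[0,0,0.34,0,0,0],[0,0,0.42,0,0,0],[0,0,0.48,0,0,0],[0,0,0.51,0,0,0],[0,0,0.51,0,0,0]]' 32 | sed -n 2,4p
python3 -m pendant '[[0,0,0,0,0,0],[0,0,0,0,0,0],[0,0,0,0,0,0],[0,0,0,0,0,0],[0,0,0,0,0,0],[0,0,0,0,0,0],[0,0,0,0,0,0],[0,0,0,0,0,0]]' 0 35
```

```text
tool_pos: [0.4286, 0.126, 0.0321]
tool_rot: [180.0, 0.0, -2.3]
force: [-0.5, 0.4, -0.2]
time_s: 110.9
tool_pos: [0.4291, 0.126, 0.0324]
tool_rot: [-180.0, -0.0, -2.4]
force: [1.5, -0.7, 0.3]
grip_width: 0.011
```

```bash
python3 -m pendant '[[0.03,0,0,0,0,0],[0.08,0,0,0,0,0],[0.15,0,0,0,0,0],[0.23,0,0,0,0,0],[0.31,0,0,0,0,0],[0.39,0,0,0,0,0],[0.46,0,0,0,0,0],[0.52,0,0,0,0,0]]' | sed -n 2,5p
python3 -m pendant '[[0.08,0,0,0,0,0],[0.16,0,0,0,0,0],[0.24,0,0,0,0,0],[0.32,0,0,0,0,0],[0.4,0,0,0,0,0],[0.48,0,0,0,0,0],[0.55,0,0,0,0,0],[0.62,0,0,0,0,0]]' | sed -n 2,5p
python3 -m pendant '[[0.08,0,0,0,0,0],[0.16,0,0,0,0,0],[0.24,0,0,0,0,0],[0.32,0,0,0,0,0],[0.39,0,0,0,0,0],[0.45,0,0,0,0,0],[0.5,0,0,0,0,0],[0.53,0,0,0,0,0]]' | sed -n 2,5p
```

```text
tool_pos: [0.4797, 0.1237, 0.0324]
tool_rot: [179.9, 0.2, -2.3]
force: [-3.4, -1.3, 7.5]
grip_width: 0.0109
tool_pos: [0.5415, 0.121, 0.0324]
tool_rot: [179.9, 0.2, -2.3]
force: [-3.9, -1.1, 6.6]
grip_width: 0.0106
tool_pos: [0.5948, 0.1187, 0.0324]
tool_rot: [179.9, 0.1, -2.4]
force: [-2.7, -0.5, 5.6]
grip_width: 0.011
```

```bash
python3 -m pendant '[[0.01,0,0,0,0,0],[0.02,0,0,0,0,0],[0.03,0,0,0,0,0],[0.04,0,0,0,0,0],[0.045,0,0,0,0,0],[0.05,0,0,0,0,0],[0.05,0,0,0,0,0],[0.05,0,0,0,0,0]]'
```

```text
time_s: 114.9
tool_pos: [0.5988, 0.1185, 0.0324]
tool_rot: [179.9, 0.2, -2.4]
force: [-4.2, -0.7, 7.2]
grip_width: 0.0108
```

```bash
python3 -m pendant '[[0.01,0,0,0,0,0],[0.02,0,0,0,0,0],[0.03,0,0,0,0,0],[0.03,0,0,0,0,0],[0.03,0,0,0,0,0],[0.03,0,0,0,0,0],[0.03,0,0,0,0,0],[0.03,0,0,0,0,0]]'; python3 -c "
from h import *
c=viewer.read_camera('scene');save('x1',c['frame'],(215,110,375,240),4.8)"
```

```text
time_s: 115.9
tool_pos: [0.5986, 0.1185, 0.0324]
tool_rot: [179.8, 0.6, -2.3]
force: [-13.1, -2.3, 13.2]
grip_width: 0.0108
```

View pics/x1.png

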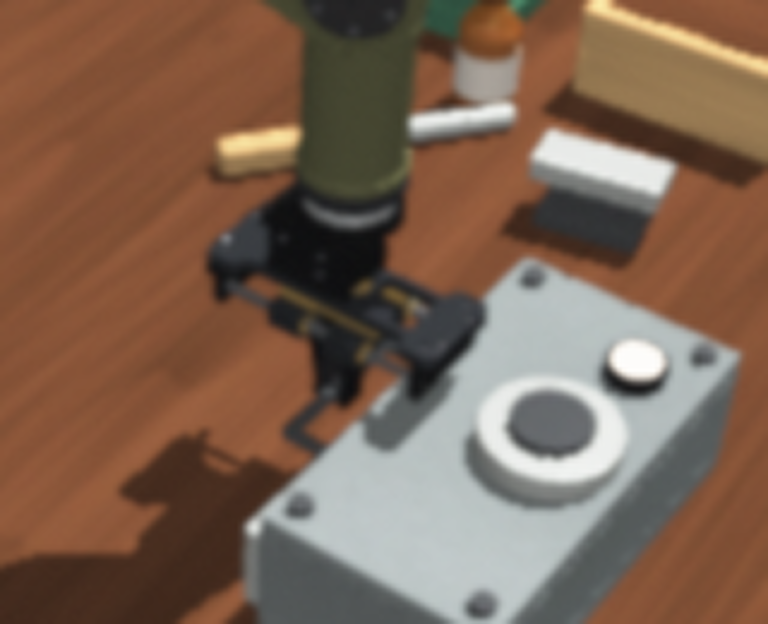

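```bash
python3 -m pendant '[[-0.03,0,0,0,0,0],[-0.03,0,0,0,0,0],[-0.03,0,0,0,0,0],[-0.03,0,-0.05,0,0,0],[-0.03,0,-0.2,0,0,0],[-0.03,0,-0.4,0,0,0],[-0.03,0,-0.7,0,0,0],[-0.03,0,-1,0,0,0]]' 32; python3 -m pendant '[[-0.12,0.12,0,0,0,0],[-0.25,0.25,0,0,0,0],[-0.38,0.38,0,0,0,0],[-0.5,0.5,0,0,0,0],[-0.63,0.63,0,0,0,0],[-0.76,0.76,0,0,0,0],[-0.88,0.9,0,0,0,0],[-0.95,1,0,0,0,0]]' 32; python3 -m pendant '[[0,0.12,0,0,0,0],[0,0.25,0,0,0,0],[0,0.38,0,0,0,0],[0,0.5,0,0,0,0],[0,0.63,0,0,0,0],[0,0.75,0,0,0,0],[0,0.8,0,0,0,0],[0,0.8,0,0,0,0]]' 32|head -2; python3 -c "
from h import *
c=viewer.read_camera('top');save('y1',c['frame'],(190,100,310,200),6)
f=c['frame'].astype(int)
handle(c,181,191,232,262)
g=f.mean(2); Q=[]
for u in range(203,292):
    col=np.clip(g[168:178,u]-215,0,99)
    if col.sum()>10: Q.append(onz(c,u,168+(col*np.arange(10)).sum()/col.sum(),0.094))
Q=np.array(Q); print('panel',Q.mean(0),len(Q))
c=viewer.read_camera('scene');save('y1s',c['frame'],None,1.5)
"
```

```text
time_s: 116.95
tool_pos: [0.601, 0.1191, 0.1349]
tool_rot: [-180.0, -0.1, -2.3]
force: [0.0, -0.2, 1.2]
grip_width: 0.0318
time_s: 117.95
tool_pos: [0.5007, 0.0217, 0.1323]
tool_rot: [180.0, -0.0, -2.4]
force: [-0.3, -0.5, 0.3]
grip_width: 0.0322
time_s: 118.95
tool_pos: [0.4982, -0.0573, 0.1322]
handle x= [0.0282 0.5949] yaw -1.61 mid [0.5982 0.1172 0.081 ] ends [0.5999 0.1688 0.081 ] [0.5974 0.0657 0.081 ]
panel [0.6440286  0.11439452 0.094     ] 89
```

View pics/y1.png

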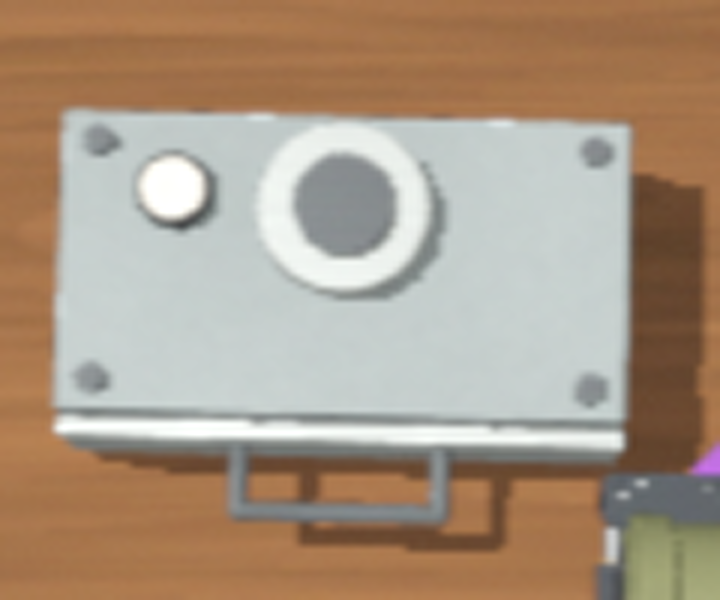

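View pics/y1s.png

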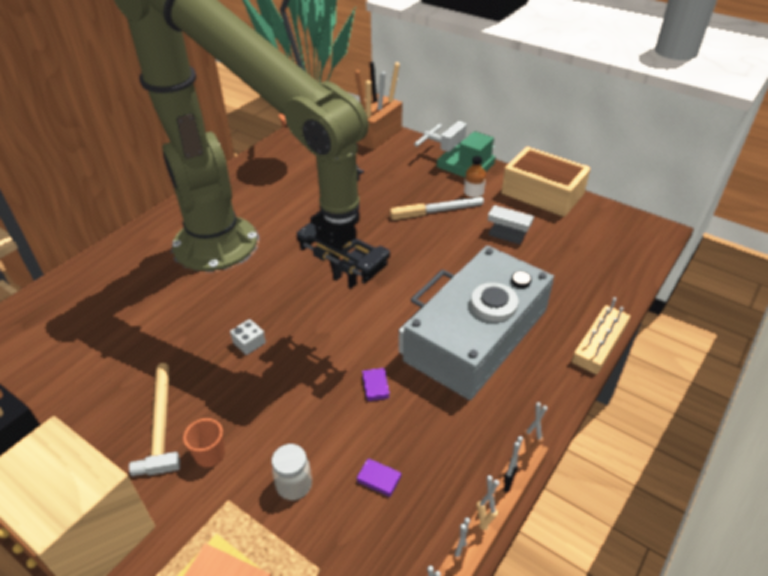

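```bash
python3 -c "
from cell import env
o=env.get_obs(); print(o['time_s'],o['joint_velocities'].round(2),o['force'].round(1))
print(env.sign_off())"
```

```text
119.05 [-0.17  0.   -0.22  0.07  0.03 -0.06  0.02] [ 0.1 -0.4 -0.2]
the job is handed in; nothing more can be done
None
```

I pulled the tray out to its stop and slid the loose die up against the fixed die. I then laid all five blanks (square, small disc, oblong, bar, large disc) in their cavities and pushed the tray home. I handed the job in at about 119 s of the 210 s allowed; it gives no verdict.

**Last checks**
- **Blanks and dies:** with the tray still out, the camera views showed all five blanks seated and flat. Measured centres were within about 3 mm of the cavity centres. The best clear view of the dies showed no gap between them.
- **Tray home:** the tray pushed against its stop at about 13 N without moving further. Its front panel ended about 2 mm further in than at the start, which is within the 4 mm it may have started out.
- **Surroundings:** no copper blank is left on the bench. The tools, pots and purple look-alikes appear where they were, and the arm is clear of everything.

**What disagreed or could not be checked**
- **Tool height:** the reported tool height read about 34 mm lower than the real fingertips. My first two tries at gripping the handle closed on air. I confirmed the error by touching the bench and corrected for it.
- **Large disc:** it was partly hidden by the arm in the last top view, so its measured centre is less certain. It dropped into its cavity freely, and the other camera showed it flat.
- **After closing:** the press hides the cavities once the tray is home, so I could not see the blanks again after the push.

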